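Load lacquered flight boards into the curing box with a spatula

TASK

Load every freshly lacquered drone board from the blue mat into the curing box: slide the spatula under each board, lift it and set it down on its standoffs in a stall of its own, fully under the clear hood, never touching a board with the fingers. When all the boards are in, put the spatula back on its rubber rest, standing level and lying along it, and only then push the lamp's switch lever fully over to on; leave everything else on the bench where it is.

Things in the scene. Friction and masses are not known exactly. Their poses are not given: they have to be found in the camera images.
- board1: square green circuit board, 76 x 76 x 3 mm, 60 g, wet lacquer, standing on four brass standoffs 8 mm thick and 12 mm tall, centres 31.5 mm each side of the middle; parts on top reach 21 mm up. Origin: centre, level with the standoffs' feet; z up, x and y along the edges. Two or three alike boards are present (None if absent)
- board2: square green circuit board, 76 x 76 x 3 mm, 60 g, wet lacquer, standing on four brass standoffs 8 mm thick and 12 mm tall, centres 31.5 mm each side of the middle; parts on top reach 21 mm up. Origin: centre, level with the standoffs' feet; z up, x and y along the edges. Two or three alike boards are present (None if absent)
- board3: square green circuit board, 76 x 76 x 3 mm, 60 g, wet lacquer, standing on four brass standoffs 8 mm thick and 12 mm tall, centres 31.5 mm each side of the middle; parts on top reach 21 mm up. Origin: centre, level with the standoffs' feet; z up, x and y along the edges. Two or three alike boards are present (None if absent)
- spatula: cranked steel spatula, 120 g, stands level on blade and heel. Origin: at blade-underside level below the handle's middle; x to the blade, z up. Blade 2.5 mm thick, 40 mm wide, x = 61 to 146 mm; riser 30 mm wide at x = 60; black handle 16 mm wide, 26 mm tall, centre line 42 mm up, x = -50 to 50 mm; heel at x = -47 mm with a foot 36 mm wide
- rest: thin black rubber rest pad of the spatula, fixed, 235 (x) x 100 (y) x 3 mm; origin at the centre of its underside. The spatula stands on it roughly along its x, handle middle about 20 mm to the -x side of its centre
- mat: blue work mat, fixed, 290 x 330 x 2 mm, origin at the centre of its underside
- uvbox: curing box, fixed, open front towards its -x; origin on the table. Floor top 15 mm up, x = -100 to 55 mm, 304 mm wide (y); back wall at x = 50 mm; clear hood x = -55 to 55 mm, underside 110 mm up; side walls 6 mm thick; divider strips 4 mm thick, 12 mm tall at y = -50 and 50 mm from x = -49 back: three stalls 96 mm wide; lamp bar on the hood, x = 10 to 55 mm, top 139 mm up
- stall1 (a point): centre of a stall's floor in the curing box (x = 0, y = -100 mm of the box, 15 mm above the table); axes as the box
- stall2 (a point): centre of a stall's floor in the curing box (x = 0, y = 0 mm of the box, 15 mm above the table); axes as the box
- stall3 (a point): centre of a stall's floor in the curing box (x = 0, y = 100 mm of the box, 15 mm above the table); axes as the box
- lamp (a joint): switch lever of the lamp on the lamp bar, rad: near 0 = off (leaning to the open front, the box's -x), 1.0 = fully on (leaning to the back, +x); it stays where it is left
- lamp_tip (a point): the end of the lamp's switch lever (55 mm long), moves with it
- flux: small white bottle, 110 mm tall, a bystander; origin at its underside
- solder: reel of solder, 64 mm wide, 35 mm tall, a bystander; origin at its underside
- pot: black plastic pot, 64 mm wide, 60 mm tall, a bystander; origin at its underside
- motor: small motor, 34 mm wide, 28 mm tall, a bystander; origin at its underside
- amber: amber jar, 44 mm wide, 80 mm tall, a bystander; origin at its underside
- driver: screwdriver lying on the table, a bystander; origin on its axis line at the table
There are look-alikes about, which are no part of the job. Leave any brown look-alike of the board3 alone.

How it is judged:
By the outcome, as a careful person would: the job done as asked, in the order asked, and still so for the second after the job is handed in, with the robot touching nothing.
Of board1, board2, board3 only 2 to 3 are there at a start; the rules pass over those that are not, and their reading is None.
At some moment in a run one of board1, board2, board3 may be knocked a few centimetres aside while the robot is not near it.
It also fails if it takes over 210 s, if anything falls off the work surface, if the arm or the gripper's body presses on something with over 40 N, if the wrist force passes 120 N, or if a joint passes its speed limit or range.

ROBOT

A 7-joint arm with a two-finger parallel gripper is mounted at the origin on the work surface. World frame = base frame: x ahead of the robot, y to its left, z up, the work surface at z = 0. Lengths are in m, angles in rad, forces in N, time in s.
With the tool pointing down it reaches from about 0.4 to 0.9 m from the base axis. Payload 5.6 kg.
Tool frame: the origin (TCP) lies between the finger pads; the fingertips stand manip.tcp_to_tips ahead of it and the grasp point (between the pads) lies 2 mm behind it (manip.tcp_to_tips is the distance from the TCP to the fingertips, in m); z points along the fingers, y is the direction in which the jaws open and shut (so a half turn about z gives the same grasp; the last joint's range is limited). The gripper opens to 92 mm and grips with 3 to 60 N. Pads are 20 mm wide; open, the fingers measure 128 mm over their backs; the gripper's body (75 mm by 189 mm) begins 69 mm behind the grasp point.
Start: joints at [-1.153, 0.468, -0.012, 1.603, 0.006, 1.071, -0.056], TCP at [0.289, 0.582, 0.232] pointing down, gripper open.
Joint ranges: [-2.53, 2.53], [-0.31, 2.02], [-1.57, 1.55], [0.28, 2.44], [-1.29, 4.43], [0.15, 1.84], [-2.92, 2.92]. Speed limits (rad/s): [2.57, 2.57, 3.14, 3.14, 3.14, 3.14, 3.14].

INTERFACE

Orientations are given as a 3x3 rotation matrix whose columns are the frame's x, y, z axes.
In Python, from cell import manip gives the robot as it stands.
- The arm moves only by the tool step_arm, never from a script. Its argument "rows" is a list that holds one entry, the list of rows, each a list of 7 numbers: the shift along the tool's x, y, z in mm, then the turn, a rotation vector about the tool's x, y, z in degrees, then the closure, from -1 (fully open) to 1 (shut). In form: [[[dx, dy, dz, rx, ry, rz, gripper], ...]]. A call has 1 to 10 rows; each row shifts and turns the commanded pose from where the row before left it, along the tool's axes as they then stand; what a row does not reach is not made up. A row lasts 1/12 s, in which the tool goes at most 41.7 mm and 7.16 degrees, less where a joint would pass 70% of its speed; a pose out of reach is approached as far as the arm can. A call is refused whole if a number of a shift passes 41.7 or a number of a turn 7.16, either way. A call with a gripper value outside its range is refused whole. The fingers move at their own pace and stop on an object; "force" is the grip in N (left out, the last holds). Time passes only in rows, so rows that do not move let the fingers close. It gives the time, the measured TCP pose, the force and the opening at its end, in the units of the state.
- manip.state(): the state, without advancing time (a new reading comes with each control period).
- manip.read_camera(name): name is "scene" or "top" or "wrist"; returns (picture, depth): 420x560x3 uint8, red, green, blue; 420x560 float32, m along the optical axis (not along the pixel's ray), 0 where there is no reading.
- manip.camera_params(name): a dict with "fx", "fy", "cx", "cy" (pixels), "k1" (the pictures are not rectified: a ray, as slopes to the right and down, at radius r is drawn at 1 + k1 r^2 times it, then the intrinsics apply), "R" (3x3) and "t" (3): a world point X has camera coordinates R X + t. Camera axes: x right, y down, z forward; pixel columns grow to the right and rows downward; lengths in m; the calibration is good to about 2 mm. A picture is of the moment at which its call begins: read the wrist's pose just before it. camera_params takes no time and is no camera call; for the wrist camera it gives the pose at the moment of the call.
- manip.close_job(): hands the job in, once; it reports no verdict.
Trained networks look in the newest picture that a camera, given by its name, has taken for a name from the list of things; names that differ only in an ending like _2 or _b are one class to them, and where a whole thing is asked for, a point or a joint stands for the part that bears it (a point fixed in the world has none). Each returns a list of dicts, best first, with "score" (0 to 1); they miss things now and then, are a little off and sometimes report something else, mostly with a low value. They report only what shows in the picture. A call takes as long as a camera call. They do not tell look-alikes from the thing itself.
- manip.look_for(camera, name): "xy" ([column, row] in pixels, amid what is visible of it).
- manip.outline_of(camera, name): "mask" (420x560 bool, what is visible of it) and "xy" ([column, row] in pixels, amid what is visible of it).
- manip.mark_of(camera, name): "xy" ([column, row] in pixels: a listed point, or the origin of a listed thing).
The state is a dict: "t": time; "joint_positions": joint angles; "qd": joint speeds; "effort": joint torques, N m; "ee_pos": TCP position; "orientation": TCP orientation; "ft_force": force on the tool from outside, world axes, zero at the start; "wrist_torque": the same for the moment, N m; "grip_width": opening from 0.0 (shut) to 1.0 (fully open).
Only numpy, scipy, OpenCV 4.12 (cv2) and the standard library are available. Lean on these libraries where they do the work, as an engineer would, in place of code of your own. Each camera call takes 0.05 s, during which the arm holds its last target.

## Working session

There is one attempt and no reset: what is moved stays moved. The work goes in short steps, Python scripts to look and compute and a tool call to move; the robot and the scene stay as the last step left them, time stands still between calls to the robot, and variables do not carry over. Pictures are saved under pics/ and viewed, and the job is handed in when it is done.

Besides the shell and the picture viewer there is one more tool, called after ">>>" as name([rows], argument=value, ...), one row to a line, values as JSON. step_arm: Moves the arm, as the interface text tells. Its arguments: {"type":"object","properties":{"rows":{"type":"array"},"force":{"type":"number"}},"required":["rows"]}

```bash
ls; mkdir -p pics
python3 - <<'E'
from cell import manip
import cv2,numpy as np
print(manip.state(), manip.tcp_to_tips)
for n in ["scene","top","wrist"]:
    p=manip.camera_params(n); print(n,p)
    im,d=manip.read_camera(n)
    cv2.imwrite(f"pics/{n}0.png",im[:,:,::-1]); np.save(f"pics/{n}0d.npy",d)
E
```

```text
pics
{'t': 0.0, 'joint_positions': array([-1.15297295,  0.46838198, -0.01157615,  1.60361495,  0.00600176,
        1.07137797, -0.05627696]), 'qd': array([ 6.65993061e-06,  1.86005004e-03,  1.11796275e-04, -2.54675097e-03,
       -5.84032555e-04, -5.64595307e-04, -1.47689122e-03]), 'effort': array([-7.06612664e-04, -5.20579970e+01, -1.28070259e-02, -2.43753952e+01,
       -5.67127357e-02,  1.71747955e-02,  1.52204857e-04]), 'ee_pos': array([0.28887928, 0.58167046, 0.23064078]), 'orientation': array([[-8.95658268e-01,  4.44742442e-01, -6.53287513e-04],
       [ 4.44742901e-01,  8.95656811e-01, -1.62152834e-03],
       [-1.36041063e-04, -1.74288025e-03, -9.99998472e-01]]), 'ft_force': array([-0.2747262 , -0.12484391, -0.23170232]), 'wrist_torque': array([ 0.00852483,  0.05987316, -0.01975182]), 'grip_width': 0.9982056438526952} 0.017
scene {'fx': 412.5949944947374, 'fy': 412.5949944947374, 'cx': 276.42269685331314, 'cy': 205.76888482703404, 'k1': -0.05959772512105905, 'R': array([[ 0.31825358,  0.94799934,  0.00345134],
       [ 0.71096916, -0.23626864, -0.66234431],
       [-0.62708652,  0.21324724, -0.74919164]]), 't': array([-0.10273841, -0.33183955,  1.60008701])}
top {'fx': 399.47537102425605, 'fy': 399.47537102425605, 'cx': 280.6006149288857, 'cy': 206.35631618700393, 'k1': -0.09965058713688289, 'R': array([[ 0.00492003, -0.99978229, -0.02027734],
       [-0.98475233, -0.00131791, -0.17395722],
       [ 0.17389262,  0.02082404, -0.98454442]]), 't': array([-0.07232969,  0.55201019,  1.49109565])}
wrist {'fx': 321.4221477084407, 'fy': 321.4221477084407, 'cx': 272.39902857603767, 'cy': 208.12588552368143, 'k1': -0.05001453585676442, 'R': array([[ 0.44451279,  0.89577119, -0.00153573],
       [ 0.85690968, -0.42472761,  0.29208263],
       [ 0.26098694, -0.13115045, -0.95639185]]), 't': array([-0.64841902, -0.03297309,  0.39105467])}
```

View pics/scene0.png

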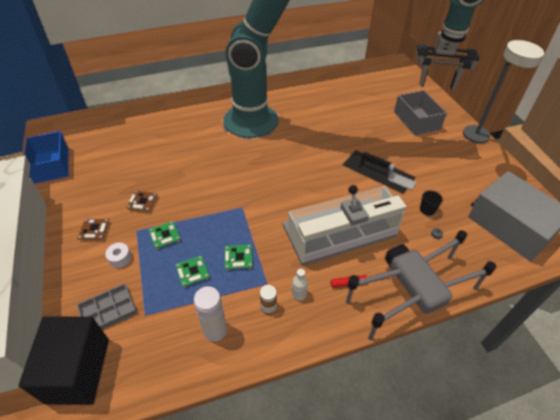

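View pics/top0.png

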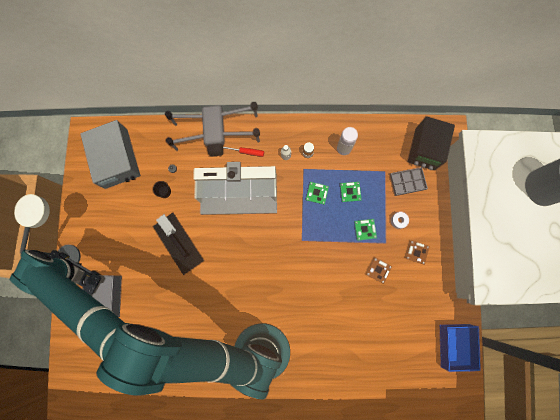

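View pics/wrist0.png

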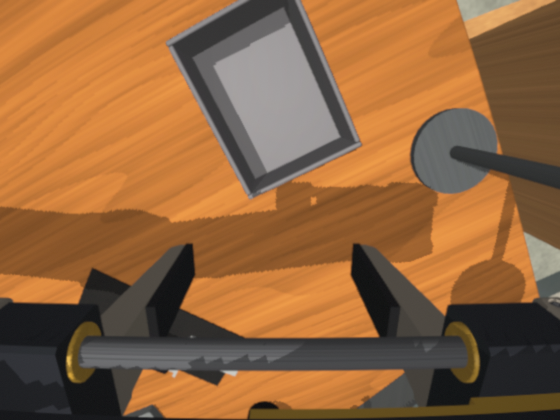

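```bash
cat > h.py <<'E'
from cell import manip
import cv2,numpy as np,json
from scipy.spatial.transform import Rotation as Ro
def und(p,uv):
    K=np.array([[p['fx'],0,p['cx']],[0,p['fy'],p['cy']],[0,0,1]])
    uv=np.asarray(uv,float).reshape(-1,1,2)
    return cv2.undistortPoints(uv,K,np.array([p['k1'],0,0,0,0.])).reshape(-1,2)
def w_depth(p,uv,z):
    n=und(p,uv); c=np.c_[n,np.ones(len(n))]*np.asarray(z).reshape(-1,1)
    return (c-p['t'])@p['R']
def w_plane(p,uv,h):
    n=und(p,uv); r=np.c_[n,np.ones(len(n))]@p['R']; o=-p['R'].T@p['t']
    return o+r*((h-o[2])/r[:,2])[:,None]
def proj(p,X):
    K=np.array([[p['fx'],0,p['cx']],[0,p['fy'],p['cy']],[0,0,1]])
    return cv2.projectPoints(np.asarray(X,float).reshape(-1,1,3),cv2.Rodrigues(p['R'])[0],p['t'],K,np.array([p['k1'],0,0,0,0.]))[0].reshape(-1,2)
def cloud(p,d):
    v,u=np.nonzero(d>0); return np.c_[u,v], w_depth(p,np.c_[u,v],d[v,u])
E
python3 - <<'E'
from h import *
d=np.load('pics/top0d.npy');p=manip.camera_params('top')
for n in ["board1","spatula","rest","mat","uvbox","flux","amber","driver","motor","pot","solder"]:
    r=manip.outline_of('top',n)
    for q in r[:6]:
        m=q['mask']; v,u=np.nonzero(m&(d>0)); X=w_depth(p,np.c_[u,v],d[v,u])
        rect=cv2.minAreaRect(X[:,:2].astype(np.float32)*1000)
        print(n,round(q['score'],2),np.round(q['xy']),m.sum(),np.round(rect[0]),np.round(rect[1]),round(rect[2],1),'z',np.round(np.percentile(X[:,2],[5,50,95])*1000))
for n in ["stall1","stall2","stall3","lamp_tip","spatula","uvbox","rest","mat","lamp"]:
    for q in manip.mark_of('top',n)[:2]: print(n,q['score'],q['xy'])
pw=manip.camera_params('wrist'); print('wristcam',-pw['R'].T@pw['t'])
im=cv2.imread('pics/top0.png')
cv2.imwrite('pics/c1.png',cv2.resize(im[90:290,140:440],None,fx=2.6,fy=2.6,interpolation=cv2.INTER_CUBIC))
E
```

```text
board1 0.94 [379. 269.] 389 [ 310. -447.] [77. 75.] 62.6 z [10. 16. 23.]
board1 0.9 [318. 197.] 361 [ 612. -214.] [77. 77.] 76.2 z [11. 18. 25.]
board1 0.87 [363. 227.] 388 [ 469. -403.] [78. 82.] 7.3 z [11. 18. 24.]
board1 0.78 [354. 190.] 370 [ 617. -347.] [77. 80.] 5.6 z [10. 18. 25.]
spatula 0.62 [171. 228.] 363 [438. 355.] [198.  44.] 37.7 z [-0.  9. 60.]
rest 0.8 [180. 246.] 1105 [411. 337.] [235. 103.] 35.2 z [-3.  2.  9.]
mat 0.58 [340. 202.] 4760 [ 565. -323.] [335. 292.] 88.4 z [-4.  2.  8.]
uvbox 0.96 [238. 192.] 3766 [629. 100.] [198. 305.] 0.4 z [ 11. 114. 162.]
flux 0.65 [306. 150.] 137 [ 776. -177.] [37. 38.] 31.5 z [17. 75. 86.]
flux 0.57 [365. 229.] 390 [ 467. -403.] [76. 81.] 7.5 z [11. 18. 24.]
driver 0.65 [399. 223.] 255 [ 504. -542.] [65. 79.] 27.9 z [-3. 33. 39.]
driver 0.54 [251. 151.] 167 [787.  52.] [106.  33.] 78.8 z [ 3. 23. 29.]
motor 0.55 [172. 172.] 40 [716. 372.] [28. 23.] 46.0 z [11. 15. 30.]
pot 0.68 [158. 187.] 260 [632. 409.] [87. 63.] 26.7 z [-0. 30. 61.]
solder 0.79 [400. 223.] 231 [ 500. -535.] [63. 62.] 26.2 z [ 1. 33. 39.]
solder 0.49 [235. 188.] 3832 [630. 115.] [200. 334.] 1.2 z [ 11. 115. 162.]
stall1 0.79 [238.2, 188.9]
stall1 0.72 [213.4, 188.2]
stall2 0.79 [238.2, 188.9]
stall2 0.72 [213.4, 188.2]
stall3 0.79 [238.2, 188.9]
stall3 0.72 [213.4, 188.2]
lamp_tip 0.75 [178.9, 242.0]
lamp_tip 0.61 [230.8, 174.8]
spatula 0.71 [180.5, 244.8]
uvbox 0.96 [238.4, 189.9]
rest 0.7 [177.5, 242.8]
mat 0.55 [346.3, 201.0]Traceback (most recent call last):
  File "<stdin>", line 10, in <module>
ValueError: it knows: amber, board, driver, flux, lamp_tip, mat, motor, pot, rest, solder, spatula, stall, uvbox
```

Run:
```python
from h import *
pw=manip.camera_params('wrist'); print('wristcam',-pw['R'].T@pw['t'])
im=cv2.imread('pics/top0.png')
cv2.imwrite('pics/c1.png',cv2.resize(im[130:290,140:290],None,fx=3.7,fy=3.7,interpolation=cv2.INTER_CUBIC))
cv2.imwrite('pics/c2.png',cv2.resize(im[130:290,270:440],None,fx=3.5,fy=3.5,interpolation=cv2.INTER_CUBIC))
im=cv2.imread('pics/scene0.png')
cv2.imwrite('pics/c3.png',cv2.resize(im[130:310,260:460],None,fx=3.3,fy=3.3,interpolation=cv2.INTER_CUBIC))
```

```text
wristcam [0.21452489 0.61834854 0.38349594]
```

View pics/c1.png

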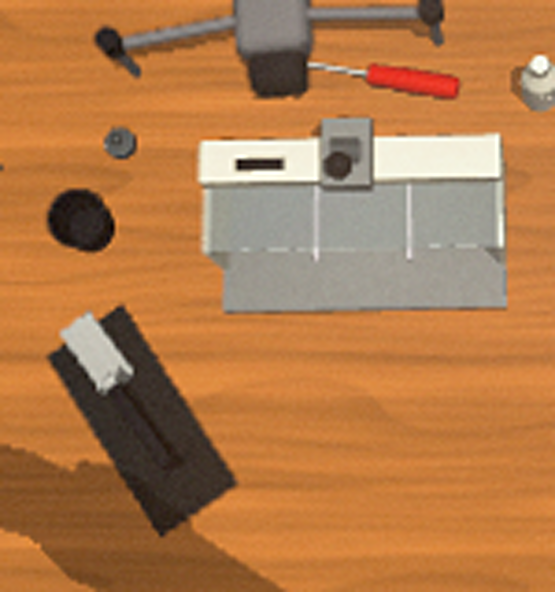

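View pics/c2.png

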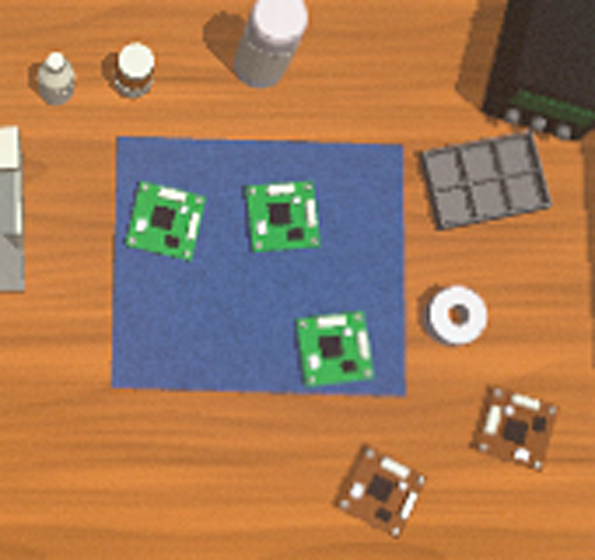

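View pics/c3.png

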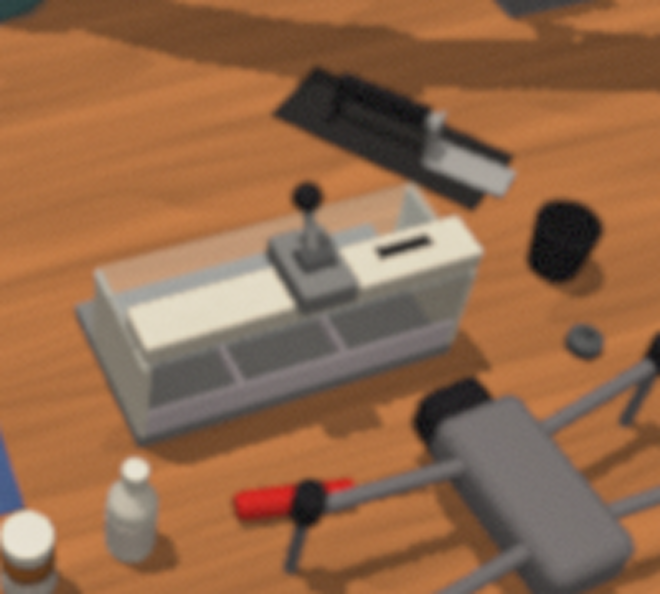

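```bash
cat >> h.py <<'E'
def boards(cam='top',im=None,h=0.0165,zb=None):
    p=manip.camera_params(cam)
    if im is None: im,d=manip.read_camera(cam)
    hsv=cv2.cvtColor(im,cv2.COLOR_RGB2HSV)
    m=((hsv[...,0]>45)&(hsv[...,0]<80)&(hsv[...,1]>110)&(hsv[...,2]>50)).astype(np.uint8)
    m=cv2.morphologyEx(m,cv2.MORPH_CLOSE,np.ones((7,7)))
    n,l,s,c=cv2.connectedComponentsWithStats(m)
    out=[]
    for i in range(1,n):
        if s[i,4]<150: continue
        cs,_=cv2.findContours((l==i).astype(np.uint8),cv2.RETR_EXTERNAL,cv2.CHAIN_APPROX_NONE)
        X=w_plane(p,cs[0].reshape(-1,2),h)[:,:2]*1000
        (cx,cy),(a,b),ang=cv2.minAreaRect(X.astype(np.float32))
        ang=(ang+45)%90-45
        out.append((cx,cy,a,b,ang))
        print('board %.1f %.1f size %.1f %.1f yaw %.1f px'%out[-1],c[i].round(),s[i,4])
    return out
E
python3 - <<'E'
from h import *
for cam in ['top','scene']:
    im=cv2.imread(f'pics/{cam}0.png')[:,:,::-1].copy(); boards(cam,im)
p=manip.camera_params('top');d=np.load('pics/top0d.npy')
uv,X=cloud(p,d); X=X*1000
def rect(sel,n):
    r=cv2.minAreaRect(X[sel][:,:2].astype(np.float32)); print(n,sel.sum(),np.round(r[0],1),np.round(r[1],1),round(r[2],2),np.round(np.median(X[sel],0),1))
b=(X[:,0]>480)&(X[:,0]<760)&(X[:,1]>-80)&(X[:,1]<290)
z=X[:,2]
rect(b&(abs(z-139)<6),'lampbar'); rect(b&(abs(z-15)<5)&(X[:,0]<600),'floorfront')
rect(b&(z>150),'hi')
for lo in range(150,230,8):
    s=b&(z>lo)&(z<lo+8)
    if s.any(): print(lo,s.sum(),X[s].mean(0).round(1))
h,_=np.histogram(z[b],np.arange(0,230,6));print(h)
# scene cloud
p=manip.camera_params('scene');d=np.load('pics/scene0d.npy')
uv,X=cloud(p,d); X=X*1000;z=X[:,2]
b=(X[:,0]>480)&(X[:,0]<760)&(X[:,1]>-80)&(X[:,1]<290)
rect(b&(abs(z-139)<6),'lampbar')
for lo in range(150,230,8):
    s=b&(z>lo)&(z<lo+8)
    if s.any(): print(lo,s.sum(),X[s].mean(0).round(1))
E
```

```text
board 612.8 -213.1 size 75.9 75.6 yaw -13.3 px [317. 193.] 338
board 617.8 -345.5 size 75.3 74.8 yaw 3.3 px [350. 192.] 315
board 468.1 -399.6 size 76.2 75.6 yaw 5.8 px [364. 230.] 310
board 467.6 -397.2 size 76.1 75.1 yaw 7.0 px [165. 233.] 366
board 611.4 -210.3 size 74.8 76.7 yaw -13.5 px [240. 255.] 441
board 617.1 -343.1 size 77.1 75.4 yaw 5.2 px [193. 270.] 519
lampbar 747 [657.5 101.2] [ 57.4 298.4] 0.98 [661.4  69.9 138.8]
floorfront 1053 [551.  113.5] [345.3 106.4] 86.92 [562.8  94.5  14.8]
hi 274 [661.3 125.8] [ 71.1 100.1] 0.26 [658.6  97.4 164.8]
150 21 [662.3  92.  153.9]
158 137 [662.9 100.2 162.7]
166 59 [663.9  99.6 169.2]
174 14 [663.9 100.1 175.8]
182 1 [656.8  97.7 182.3]
206 6 [634.7  96.8 210.7]
214 30 [635.6  99.9 217.9]
222 6 [637.9 100.8 223.8]
[1098  395  744  223   16    8    6    5   11    6    9    8   11    3
    3    0    1   34  498  797  104   33  312  431   55   16   52  116
   33   13    2    0    0    0    2   13   21    6]
lampbar 1252 [666.1 102.3] [303.7  61.9] 89.58 [665.1  65.3 139.4]
150 56 [679.6  90.2 153.7]
158 277 [669.1  99.4 163.4]
166 91 [667.1 100.1 169.4]
174 32 [661.6 102.9 176.6]
182 12 [651.2 101.7 185.8]
190 12 [648.2 101.6 193.9]
198 10 [644.9 100.  201.9]
206 22 [643.3  97.4 210.6]
214 47 [639.2 100.  218.6]
222 7 [638.9 101.8 223.3]
```

Run:
```python
from h import *
p=manip.camera_params('top')
f=lambda c,h:(w_plane(p,[[c[0]/3.7+140-.5,c[1]/3.7+130-.5]],h)[0]*1000).round(1)
for n,c,h in [('floorFL',(223,312),.015),('floorFR',(507,308),.015),('barFL',(201,186),.139),('barFR',(501,179),.139),('barBL',(201,143),.139),('barBR',(500,136),.139),('div+50 front top',(316,260),.027),('div-50',(409,258),.027),('hoodFL',(206,251),.113),('hoodFR',(503,247),.113)]:
    print(n,f(c,h))
im,d=manip.read_camera('scene')
for n in ['stall1','uvbox']:
  for q in manip.mark_of('scene',n):
    print(n,q['score'],q['xy'],w_plane(manip.camera_params('scene'),[q['xy']],.015 if n!='uvbox' else 0)[0].round(3))
manip.read_camera('top')
for n in ['stall1','uvbox','spatula','rest']:
  for q in manip.mark_of('top',n):
    print(n,q['score'],q['xy'],w_plane(p,[q['xy']],.015 if n=='stall1' else 0.002)[0].round(3))
```

```text
floorFL [527.6 249.7  15. ]
floorFR [532.5 -54.   15. ]
barFL [635.5 249.  139. ]
barFR [642.2 -51.1 139. ]
barBL [680.  251.1 139. ]
barBR [686.3 -49.8 139. ]
div+50 front top [581.9 149.2  27. ]
div-50 [584.1  50.   27. ]
hoodFL [574.5 247.3 113. ]
hoodFR [578.6 -52.7 113. ]
stall1 0.97 [370.2, 222.7] [0.619 0.2   0.015]
stall1 0.84 [337.8, 234.6] [0.629 0.088 0.015]
stall1 0.72 [311.4, 241.6] [0.628 0.004 0.015]
uvbox 0.93 [339.9, 238.2] [0.634 0.094 0.   ]
uvbox 0.69 [161.1, 236.4] [ 0.459 -0.409  0.   ]
stall1 0.93 [210.7, 186.1] [0.64  0.21  0.015]
stall1 0.73 [239.6, 187.6] [0.634 0.094 0.015]
stall1 0.72 [284.5, 157.5] [ 0.758 -0.085  0.015]
stall1 0.68 [261.0, 187.3] [0.635 0.008 0.015]
stall1 0.26 [238.3, 153.2] [0.776 0.103 0.015]
uvbox 0.56 [240.1, 188.8] [0.632 0.093 0.002]
uvbox 0.49 [363.6, 233.3] [ 0.453 -0.396  0.002]
spatula 0.77 [184.5, 245.1] [0.405 0.309 0.002]
rest 0.6 [177.2, 243.9] [0.409 0.339 0.002]
```

```bash
cat >> h.py <<'E'
from scipy.linalg import logm,expm
def Rdown(yaw,pitch=0):
    c,s=np.cos(np.radians(yaw)),np.sin(np.radians(yaw))
    return np.array([[c,s,0],[s,-c,0],[0,0,-1.]])
def cur():
    s=manip.state(); R=s['orientation']; return s['ee_pos']*1000,R,np.degrees(np.arctan2(R[1,0],R[0,0])),s
def show():
    p,R,y,s=cur(); print('t %.2f pos'%s['t'],p.round(1),'yaw %.2f'%y,'tilt',(R[2,:2]*57.3).round(2),'F',s['ft_force'].round(1),'T',s['wrist_torque'].round(2),'grip %.3f'%s['grip_width'],'q',s['joint_positions'].round(2))
def plan(x,y,z,yaw,vmax=38,wmax=6.6,nmin=1,rel=False):
    p,R,y0,s=cur(); T=np.eye(4);T[:3,:3]=R;T[:3,3]=p
    G=np.eye(4);G[:3,:3]=Rdown(yaw);G[:3,3]=[x,y,z]
    D=np.linalg.inv(T)@G; L=np.real(logm(D))
    for n in range(nmin,200):
        M=expm(L/n); w=np.degrees(Ro.from_matrix(M[:3,:3]).as_rotvec())
        if np.linalg.norm(M[:3,3])<=vmax and np.linalg.norm(w)<=wmax: break
    print('n=%d row ['%n+', '.join('%.2f'%v for v in np.r_[M[:3,3],w])+']', 'mid',(T@expm(L/2))[:3,3].round(0))
E
python3 -c "
from h import *
show(); plan(370,303,230,36.5)"
```

```text
t 1.50 pos [289.1 582.2 231.6] yaw 153.59 tilt [-0.  0.] F [-0.6  0.2 -0.1] T [ 0.02  0.06 -0.01] grip 0.999 q [-1.15  0.47 -0.01  1.6   0.01  1.07 -0.06]
n=18 row [-19.15, 2.65, 0.09, 0.00, -0.00, 6.51] mid [408. 465. 231.]
```

>>> step_arm([
  [[-19.15,2.65,0,0,0,6.5,-1],[-19.15,2.65,0,0,0,6.5,-1],[-19.15,2.65,0,0,0,6.5,-1],[-19.15,2.65,0,0,0,6.5,-1],[-19.15,2.65,0,0,0,6.5,-1],[-19.15,2.65,0,0,0,6.5,-1],[-19.15,2.65,0,0,0,6.5,-1],[-19.15,2.65,0,0,0,6.5,-1],[-19.15,2.65,0,0,0,6.5,-1]],
], force=60)

```text
t: 2.25
ee_pos: [0.4086, 0.4645, 0.2316]
orientation: [[-0.083, 0.997, 0.0], [0.997, 0.083, 0.0], [0.0, 0.0, -1.0]]
ft_force: [0.6, -0.3, 0.8]
grip_width: 1.003
```

>>> step_arm([
  [[-19.15,2.65,0,0,0,6.5,-1],[-19.15,2.65,0,0,0,6.5,-1],[-19.15,2.65,0,0,0,6.5,-1],[-19.15,2.65,0,0,0,6.5,-1],[-19.15,2.65,0,0,0,6.5,-1],[-19.15,2.65,0,0,0,6.5,-1],[-19.15,2.65,0,0,0,6.5,-1],[-19.15,2.65,0,0,0,6.5,-1],[-19.15,2.65,0,0,0,6.5,-1],[0,0,0,0,0,0,-1]],
])

```text
t: 3.08
ee_pos: [0.3686, 0.3004, 0.2315]
orientation: [[0.806, 0.592, -0.002], [0.592, -0.806, -0.001], [-0.002, -0.001, -1.0]]
ft_force: [0.3, 0.4, 0.0]
grip_width: 0.998
```

Run:
```python
from h import *
show()
im,d=manip.read_camera('wrist'); cv2.imwrite('pics/w1.png',im[:,:,::-1]); np.save('pics/w1d.npy',d)
p=manip.camera_params('wrist')
for n in ['spatula','rest']:
  for q in manip.mark_of('wrist',n): print(n,q['score'],q['xy'],w_plane(p,[q['xy']],.003)[0].round(3))
  for q in manip.outline_of('wrist',n):
    m=q['mask']; v,u=np.nonzero(m&(d>0)); X=w_depth(p,np.c_[u,v],d[v,u])*1000
    r=cv2.minAreaRect(X[:,:2].astype(np.float32)); print(q['score'],m.sum(),r,np.percentile(X[:,2],[5,50,95]).round(1))
```

```text
t 3.08 pos [368.6 300.4 231.5] yaw 36.30 tilt [-0.12 -0.05] F [0.3 0.4 0. ] T [-0.04  0.22  0.  ] grip 0.998 q [-1.18  0.17  0.47  2.04 -0.1   0.95 -1.59]
spatula 0.61 [271.3, 149.0] [0.4   0.326 0.003]
0.83 4940 ((439.5417785644531, 355.3753662109375), (201.5208282470703, 41.308414459228516), 39.897315979003906) [ 3.8  5.8 58. ]
rest 0.77 [267.7, 133.9] [0.411 0.34  0.003]
0.58 13258 ((411.2770690917969, 339.3197021484375), (235.6678924560547, 101.49449920654297), 35.69331359863281) [1.1 2.4 3.7]
```

View pics/w1.png

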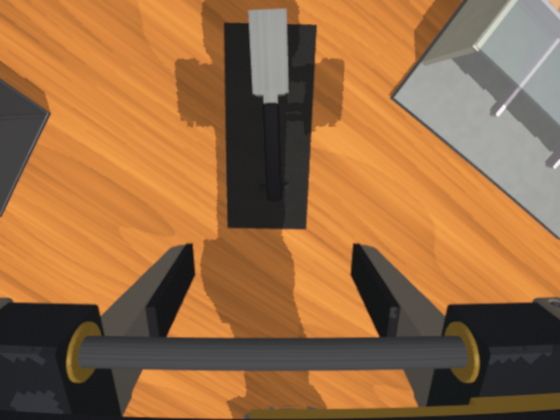

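```bash
cat >> h.py <<'E'
def blade(name=None,h=.0055,im=None,roi=None):
    p=manip.camera_params('wrist')
    if im is None: im,_=manip.read_camera('wrist')
    if name: cv2.imwrite(name,im[:,:,::-1])
E
python3 - <<'E'
from h import *
p=manip.camera_params('wrist'); im=cv2.imread('pics/w1.png'); d=np.load('pics/w1d.npy')
hsv=cv2.cvtColor(im,cv2.COLOR_BGR2HSV)
m=((hsv[...,1]<60)&(hsv[...,2]>110)).astype(np.uint8); m[:,:235]=0;m[:,305:]=0;m[110:]=0
m[97:]=0
cs,_=cv2.findContours(m,cv2.RETR_EXTERNAL,cv2.CHAIN_APPROX_NONE); c=max(cs,key=len).reshape(-1,2)
X=w_plane(p,c,.0055)[:,:2]*1000
print(cv2.minAreaRect(X.astype(np.float32)), cv2.boundingRect(c))
# handle top: dark pts z 45..65 near
uv,W=cloud(p,d);W*=1000
s=(W[:,2]>50)&(W[:,2]<65)&(uv[:,0]>240)&(uv[:,0]<310)&(uv[:,1]<230)
r=cv2.minAreaRect(W[s][:,:2].astype(np.float32));print(r,s.sum(),np.median(W[s],0))
vx,vy,x0,y0=cv2.fitLine(W[s][:,:2].astype(np.float32),cv2.DIST_HUBER,0,.01,.01).ravel();print(np.degrees(np.arctan2(vy,vx)),x0,y0)
E
```

```text
((482.2577819824219, 391.8238220214844), (88.27230834960938, 40.070648193359375), 38.81739044189453) (249, 9, 40, 88)
((407.7598876953125, 331.6221008300781), (111.90703582763672, 16.005022048950195), 38.881649017333984) 1556 [406.58863567 330.51377587  57.06560204]
38.97622 405.833 329.9525
```

```bash
python3 -c "
from h import *
plan(385,313.5,90,38.9); plan(385,313.5,45,38.9)"
```

```text
n=4 row [4.21, 0.28, 35.46, 0.00, -0.02, -0.54] mid [378. 309. 161.]
n=5 row [3.36, 0.22, 37.37, 0.00, -0.01, -0.44] mid [378. 309. 138.]
```

>>> step_arm([
  [[4.2,0.3,35.5,0,0,-0.64,-1],[4.2,0.3,35.5,0,0,-0.64,-1],[4.2,0.3,35.5,0,0,-0.64,-1],[4.2,0.3,35.5,0,0,-0.64,-1],[0,0,0,0,0,0,-1]],
])

```text
t: 3.75
ee_pos: [0.3818, 0.3101, 0.0833]
orientation: [[0.774, 0.633, -0.007], [0.633, -0.774, -0.01], [-0.012, 0.003, -1.0]]
ft_force: [0.1, -1.1, 0.2]
grip_width: 1.001
```

```bash
python3 -c "
from h import *
show();plan(385,313.5,45,38.9,vmax=20)
im,d=manip.read_camera('wrist'); cv2.imwrite('pics/w2.png',im[:,:,::-1])"
```

```text
t 3.75 pos [381.8 310.1  83.3] yaw 39.26 tilt [-0.67  0.16] F [ 0.1 -1.1  0.2] T [-0.06  0.14  0.01] grip 1.001 q [-1.07  0.45  0.39  2.11 -0.27  0.65 -1.38]
n=2 row [2.48, -0.38, 19.11, 0.08, 0.34, 0.18] mid [383. 312.  64.]
```

View pics/w2.png

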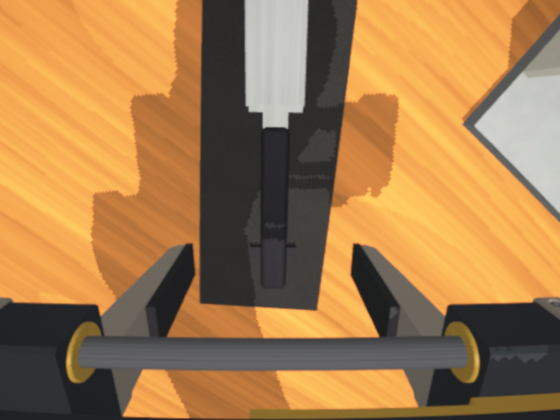

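>>> step_arm([
  [[2.5,-0.4,12.7,0.1,0.35,0.1,-1],[2.5,-0.4,12.7,0.1,0.35,0.1,-1],[0,0,8,0,0,0,-1],[0,0,0,0,0,0,-1]],
])

```text
t: 4.13
ee_pos: [0.388, 0.3166, 0.0568]
orientation: [[0.777, 0.629, 0.007], [0.629, -0.777, 0.011], [0.013, -0.004, -1.0]]
ft_force: [-0.1, -0.1, -0.1]
grip_width: 1.002
```

```bash
python3 -c "
from h import *
show();plan(385,313.5,45,38.9,vmax=20)"
```

```text
t 4.13 pos [388.  316.6  56.8] yaw 38.98 tilt [ 0.72 -0.22] F [-0.1 -0.1 -0.1] T [-0.07  0.13  0.02] grip 1.002 q [-1.04  0.5   0.36  2.11 -0.32  0.57 -1.35]
n=1 row [-4.45, 0.58, 11.75, -0.22, -0.72, 0.08] mid [387. 315.  51.]
```

>>> step_arm([
  [[-3,0.4,3,-0.15,-0.6,0,-1],[0,0,0,0,0,0,-1],[0,0,0,0,0,0,-1]],
])

```text
t: 4.38
ee_pos: [0.3861, 0.3145, 0.0541]
orientation: [[0.777, 0.629, 0.002], [0.629, -0.777, 0.003], [0.003, -0.001, -1.0]]
ft_force: [1.2, 0.4, 1.0]
grip_width: 1.002
```

```bash
python3 -c "
from h import *
show();plan(385,313.5,45,38.9,vmax=20)"
```

```text
t 4.38 pos [386.1 314.5  54.1] yaw 38.97 tilt [ 0.18 -0.07] F [1.2 0.4 1. ] T [-0.05  0.19 -0.  ] grip 1.002 q [-1.04  0.5   0.36  2.11 -0.32  0.58 -1.35]
n=1 row [-1.55, 0.11, 9.10, -0.07, -0.18, 0.07] mid [386. 314.  50.]
```

>>> step_arm([
  [[-1.4,0,4.5,0,-0.18,0,-1],[0,0,4.5,0,0,0,-1],[0,0,0,0,0,0,-1],[0,0,0,0,0,0,-1]],
])

```text
t: 4.72
ee_pos: [0.3844, 0.313, 0.0438]
orientation: [[0.778, 0.629, -0.002], [0.629, -0.778, -0.001], [-0.002, -0.001, -1.0]]
ft_force: [-0.6, -0.8, -0.2]
grip_width: 1.001
```

```bash
python3 -c "
from h import *
show();plan(385,313.5,45,38.9,vmax=20)"
```

```text
t 4.72 pos [384.4 313.   43.8] yaw 38.96 tilt [-0.13 -0.04] F [-0.6 -0.8 -0.2] T [-0.02  0.11 -0.01] grip 1.001 q [-1.04  0.52  0.35  2.11 -0.33  0.56 -1.34]
n=1 row [0.77, -0.07, -1.16, -0.04, 0.13, 0.06] mid [385. 313.  44.]
```

>>> step_arm([
  [[0,0,0,0,0,0,1],[0,0,0,0,0,0,1],[0,0,0,0,0,0,1],[0,0,0,0,0,0,1],[0,0,0,0,0,0,1],[0,0,0,0,0,0,1],[0,0,0,0,0,0,1],[0,0,0,0,0,0,1]],
], force=60)

```text
t: 5.38
ee_pos: [0.3847, 0.3132, 0.0442]
orientation: [[0.778, 0.629, -0.002], [0.629, -0.778, -0.0], [-0.001, -0.001, -1.0]]
ft_force: [0.8, -0.1, -0.3]
grip_width: 0.437
```

```bash
python3 -c "
from h import *
show()"
```

```text
t 5.38 pos [384.7 313.2  44.2] yaw 38.96 tilt [-0.07 -0.05] F [ 0.8 -0.1 -0.3] T [-0.04  0.09  0.04] grip 0.437 q [-1.04  0.52  0.35  2.11 -0.33  0.56 -1.34]
```

>>> step_arm([
  [[0,0,0,0,0,0,1],[0,0,0,0,0,0,1],[0,0,0,0,0,0,1],[0,0,0,0,0,0,1],[0,0,0,0,0,0,1],[0,0,0,0,0,0,1],[0,0,0,0,0,0,1],[0,0,0,0,0,0,1]],
])

```text
t: 6.05
ee_pos: [0.3846, 0.3131, 0.0441]
orientation: [[0.778, 0.629, -0.002], [0.629, -0.778, -0.0], [-0.002, -0.001, -1.0]]
ft_force: [0.3, 0.7, -1.9]
grip_width: 0.172
```

```bash
python3 -c "
from h import *
show()"
```

```text
t 6.05 pos [384.6 313.1  44.1] yaw 38.96 tilt [-0.09 -0.05] F [ 0.3  0.7 -1.9] T [-0.1   0.09  0.05] grip 0.172 q [-1.04  0.52  0.35  2.11 -0.33  0.56 -1.34]
```

>>> step_arm([
  [[0,0,-5,0,0,0,1],[0,0,-15,0,0,0,1],[0,0,-25,0,0,0,1],[0,0,-25,0,0,0,1],[0,0,-20,0,0,0,1],[0,0,-10,0,0,0,1],[0,0,0,0,0,0,1],[0,0,0,0,0,0,1]],
])

```text
t: 6.72
ee_pos: [0.3846, 0.3133, 0.1441]
orientation: [[0.777, 0.629, -0.002], [0.629, -0.777, 0.0], [-0.001, -0.001, -1.0]]
ft_force: [0.5, -0.0, -1.9]
grip_width: 0.168
```

```bash
cat >> h.py <<'E'
def bladecheck(name):
    # blade surface in TCP frame: (spatula-forward, lateral, z rel)
    pos,R,yaw,s=cur(); p=manip.camera_params('wrist'); im,d=manip.read_camera('wrist'); cv2.imwrite(name,im[:,:,::-1])
    uv,W=cloud(p,d); L=(W*1000-pos)@R   # tool frame
    s=(L[:,0]>90)&(L[:,0]<160)&(abs(L[:,1])<16)&(abs(L[:,2]-38)<15)
    A=np.c_[L[s][:,:2],np.ones(s.sum())]; k=np.linalg.lstsq(A,L[s][:,2],rcond=None)[0]
    print('blade n',s.sum(),'pitch deg(+=nose down) %.2f roll %.2f'%tuple(np.degrees(k[:2])),'z@125 below tcp %.1f'%(k[0]*125+k[2]))
    s=(L[:,0]>90)&(L[:,0]<190)&(abs(L[:,1])<40)&(abs(L[:,2]-38)<8)
    print('x max %.1f lateral %.1f..%.1f'%(np.percentile(L[s][:,0],99.5),*np.percentile(L[s][:,1],[1,99])))
E
python3 -c "
from h import *
show();bladecheck('pics/w3.png')"
```

```text
t 6.72 pos [384.6 313.3 144.1] yaw 38.98 tilt [-0.05 -0.08] F [ 0.5 -0.  -1.9] T [-0.07  0.17  0.01] grip 0.168 q [-1.12  0.34  0.44  2.07 -0.21  0.77 -1.44]
blade n 5663 pitch deg(+=nose down) -0.07 roll -0.05 z@125 below tcp 39.5
x max 139.2 lateral -18.9..20.3
```

View pics/w3.png

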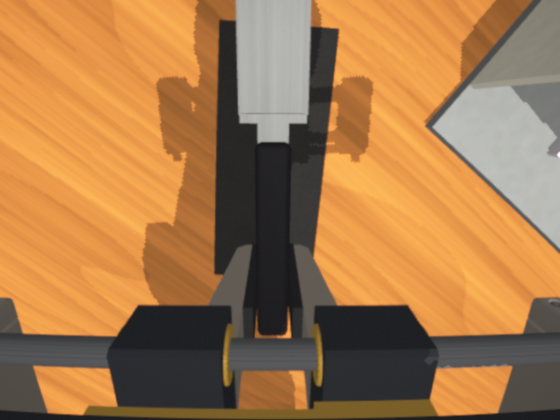

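```bash
python3 -c "
from h import *
boards();plan(405,-162,110,-13.4,vmax=34)"
```

```text
board 612.8 -213.1 size 75.9 75.6 yaw -13.3 px [317. 193.] 338
board 617.7 -345.5 size 74.6 76.3 yaw 4.6 px [350. 192.] 318
board 468.2 -399.7 size 75.5 75.7 yaw 6.3 px [364. 230.] 308
n=15 row [-6.82, 32.08, 2.21, 0.00, 0.01, 3.49] mid [450.  78. 127.]
```

```bash
python3 -c "
from h import *
plan(400,100,195,0,vmax=30)"
```

```text
n=8 row [-8.24, 25.89, -6.48, 0.00, 0.03, 4.87] mid [410. 208. 169.]
```

>>> step_arm([
  [[-8.2,25.9,-14,0,0,4.87,1],[-8.2,25.9,-14,0,0,4.87,1],[-8.2,25.9,-14,0,0,4.87,1],[-8.2,25.9,-10,0,0,4.87,1],[-8.2,25.9,0,0,0,4.87,1],[-8.2,25.9,0,0,0,4.87,1],[-8.2,25.9,0,0,0,4.87,1],[-8.2,25.9,0,0,0,4.87,1],[0,0,0,0,0,0,1]],
])

```text
t: 7.57
ee_pos: [0.399, 0.0957, 0.1949]
orientation: [[1.0, -0.01, -0.005], [-0.01, -1.0, -0.002], [-0.005, 0.002, -1.0]]
ft_force: [-0.4, 1.0, -0.9]
grip_width: 0.171
```

```bash
python3 -c "
from h import *
show();plan(405,-162,110,-13.4,vmax=34)"
```

```text
t 7.57 pos [399.   95.7 194.9] yaw -0.57 tilt [-0.31  0.13] F [-0.4  1.  -0.9] T [0.04 0.27 0.04] grip 0.171 q [-0.99  0.11  0.72  2.22 -0.1   0.84 -1.78]
n=8 row [4.25, 32.00, 10.64, 0.02, 0.04, 1.60] mid [409. -33. 153.]
```

>>> step_arm([
  [[4.2,32,0,0,0,1.6,1],[4.2,32,0,0,0,1.6,1],[4.2,32,0,0,0,1.6,1],[4.2,32,0,0,0,1.6,1],[4.2,32,15,0,0,1.6,1],[4.2,32,25,0,0,1.6,1],[4.2,32,25,0,0,1.6,1],[4.2,32,20,0,0,1.6,1],[0,0,0,0,0,0,1],[0,0,0,0,0,0,1]],
])

```text
t: 8.4
ee_pos: [0.4073, -0.1592, 0.1094]
orientation: [[0.974, -0.227, -0.007], [-0.227, -0.974, -0.002], [-0.006, 0.003, -1.0]]
ft_force: [-0.4, 1.3, -0.8]
grip_width: 0.168
```

```bash
python3 -c "
from h import *
show();boards()
p=manip.camera_params('wrist'); im,d=manip.read_camera('wrist'); cv2.imwrite('pics/w4.png',im[:,:,::-1]);boards('wrist',im)"
```

```text
t 8.40 pos [ 407.3 -159.2  109.4] yaw -13.11 tilt [-0.36  0.18] F [-0.4  1.3 -0.8] T [0.08 0.25 0.04] grip 0.168 q [-0.38  0.39  0.81  2.24 -0.44  0.68 -1.06]
board 613.2 -213.4 size 75.5 75.5 yaw -14.1 px [317. 193.] 328
board 617.8 -345.4 size 75.3 75.2 yaw 3.3 px [350. 192.] 316
board 468.2 -399.3 size 75.8 76.1 yaw 5.8 px [364. 230.] 310
board 464.9 -376.3 size 76.5 36.2 yaw 5.7 px [537.  82.] 3175
```

View pics/w4.png

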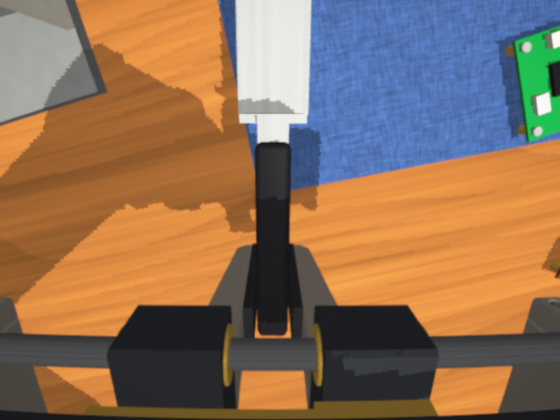

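```bash
python3 -c "
from h import *
plan(403,-161.4,47,-13.6,vmax=14)"
```

```text
n=5 row [-0.95, 1.24, 12.74, 0.01, 0.04, 0.17] mid [ 406. -159.   79.]
```

```bash
python3 -c "
from h import *
show();plan(403,-161.4,47,-13.6,vmax=14)"
```

```text
t 8.50 pos [ 409.1 -156.4  110.7] yaw -12.76 tilt [-0.18  0.05] F [ 0.   0.6 -2. ] T [ 0.08  0.13 -0.  ] grip 0.167 q [-0.39  0.38  0.81  2.24 -0.44  0.68 -1.06]
n=5 row [-0.95, 1.24, 12.74, 0.01, 0.04, 0.17] mid [ 406. -159.   79.]
```

>>> step_arm([
  [[-1,1.2,12.7,0,0.04,0.17,1],[-1,1.2,12.7,0,0.04,0.17,1],[-1,1.2,12.7,0,0.04,0.17,1],[-1,1.2,12.7,0,0.04,0.17,1],[-1,1.2,8.7,0,0.04,0.17,1],[0,0,4,0,0,0,1],[0,0,0,0,0,0,1],[0,0,0,0,0,0,1],[0,0,0,0,0,0,1]],
])

```text
t: 9.25
ee_pos: [0.4038, -0.1615, 0.0483]
orientation: [[0.972, -0.235, 0.003], [-0.235, -0.972, -0.001], [0.003, 0.0, -1.0]]
ft_force: [-0.2, 1.0, -0.8]
grip_width: 0.171
```

```bash
python3 -c "
from h import *
show();plan(403,-161.4,47,-13.6,vmax=14);plan(488.7,-182.2,47,-13.6,vmax=14)
im,d=manip.read_camera('scene'); cv2.imwrite('pics/s4.png',im[:,:,::-1]);boards('scene',im)
cv2.imwrite('pics/s4c.png',cv2.resize(im[130:310,130:330,::-1],None,fx=3.3,fy=3.3,interpolation=cv2.INTER_CUBIC))"
```

```text
t 9.25 pos [ 403.8 -161.5   48.3] yaw -13.61 tilt [0.19 0.02] F [-0.2  1.  -0.8] T [ 0.05  0.23 -0.01] grip 0.171 q [-0.25  0.5   0.67  2.27 -0.61  0.55 -0.92]
n=1 row [-0.81, 0.10, 1.32, 0.02, -0.19, -0.01] mid [ 403. -161.   48.]
n=7 row [12.48, 0.02, 0.21, 0.00, -0.03, -0.00] mid [ 446. -172.   48.]
board 467.6 -397.2 size 76.1 75.1 yaw 7.0 px [165. 233.] 366
board 611.4 -210.3 size 74.8 76.7 yaw -13.5 px [240. 255.] 440
board 617.1 -343.1 size 77.1 75.4 yaw 5.2 px [193. 270.] 518
```

View pics/s4c.png

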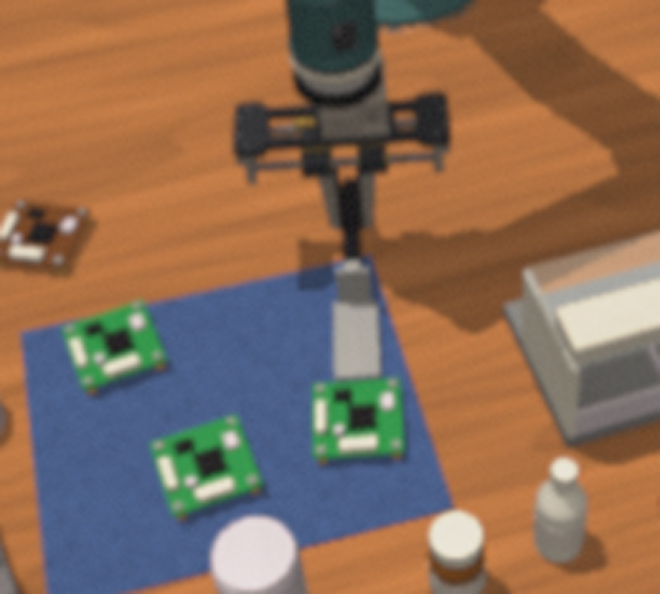

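>>> step_arm([
  [[8,0,0.2,0,-0.03,0,1],[12,0,0.2,0,-0.03,0,1],[12,0,0.2,0,-0.03,0,1],[12,0,0.2,0,-0.03,0,1],[12,0,0.2,0,-0.03,0,1],[0,0,0,0,0,0,1],[0,0,0,0,0,0,1]],
])

```text
t: 9.88
ee_pos: [0.458, -0.1751, 0.0469]
orientation: [[0.972, -0.236, -0.0], [-0.236, -0.972, -0.001], [-0.0, 0.001, -1.0]]
ft_force: [-0.2, -1.3, -1.7]
grip_width: 0.17
```

```bash
python3 -c "
from h import *
show();plan(488.7,-182.2,47,-13.6,vmax=14);boards();
p=manip.camera_params('wrist'); im,d=manip.read_camera('wrist'); cv2.imwrite('pics/w5.png',im[:,:,::-1])"
```

```text
t 9.88 pos [ 458.  -175.1   46.9] yaw -13.63 tilt [-0.01  0.05] F [-0.2 -1.3 -1.7] T [ 0.03  0.19 -0.05] grip 0.170 q [-0.23  0.57  0.66  2.14 -0.61  0.62 -0.95]
n=3 row [10.49, -0.10, -0.05, 0.02, 0.00, -0.01] mid [ 473. -179.   47.]
board 612.8 -213.1 size 75.9 75.6 yaw -13.3 px [317. 193.] 332
board 593.2 -336.6 size 74.9 76.4 yaw 4.3 px [348. 198.] 317
board 468.2 -399.3 size 75.8 76.1 yaw 5.8 px [364. 230.] 310
```

View pics/w5.png

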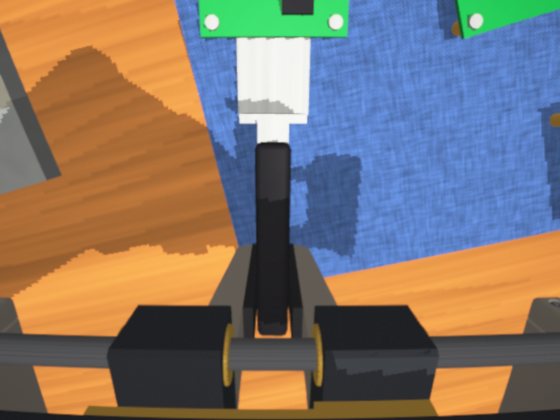

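>>> step_arm([
  [[10,0,0,0,0,0,1],[12,0,0,0,0,0,1],[9,0,0,0,0,0,1],[0,0,0,0,0,0,1],[0,0,0,0,0,0,1]],
])

```text
t: 10.4
ee_pos: [0.4877, -0.1823, 0.0466]
orientation: [[0.972, -0.236, -0.001], [-0.236, -0.972, -0.001], [-0.001, 0.001, -1.0]]
ft_force: [-0.7, -0.7, -1.4]
grip_width: 0.169
```

```bash
python3 -c "
from h import *
show();plan(488.7,-182.2,47,-13.6,vmax=14);boards();
p=manip.camera_params('wrist'); im,d=manip.read_camera('wrist'); cv2.imwrite('pics/w6.png',im[:,:,::-1])"
```

```text
t 10.40 pos [ 487.7 -182.3   46.6] yaw -13.64 tilt [-0.05  0.04] F [-0.7 -0.7 -1.4] T [0.02 0.21 0.  ] grip 0.169 q [-0.22  0.61  0.66  2.07 -0.61  0.66 -0.96]
n=1 row [0.91, -0.36, -0.37, 0.04, 0.05, -0.04] mid [ 488. -182.   47.]
board 622.6 -215.8 size 75.5 56.0 yaw -14.1 px [319. 189.] 163
board 593.2 -336.6 size 74.9 76.4 yaw 4.3 px [348. 198.] 316
board 468.0 -399.3 size 76.2 76.1 yaw 5.8 px [364. 230.] 311
```

View pics/w6.png

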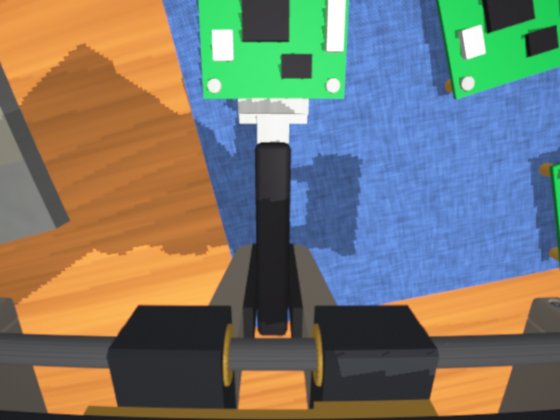

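>>> step_arm([
  [[0,0,-3,0,0,0,1],[0,0,-3,0,0,0,1],[0,0,-2,0,0,0,1],[0,0,-2,0,0,0,1],[0,0,-3,0,0,0,1],[0,0,-5,0,0,0,1],[0,0,-7,0,0,0,1],[0,0,-7,0,0,0,1],[0,0,-4,0,0,0,1],[0,0,-2,0,0,0,1]],
])

```text
t: 11.33
ee_pos: [0.4882, -0.1823, 0.0857]
orientation: [[0.972, -0.236, 0.001], [-0.236, -0.972, -0.001], [0.001, 0.0, -1.0]]
ft_force: [0.3, -0.7, -2.6]
grip_width: 0.17
```

```bash
cat >> h.py <<'E'
def boardcheck(name):
    pos,R,yaw,s=cur(); p=manip.camera_params('wrist'); im,d=manip.read_camera('wrist'); cv2.imwrite(name,im[:,:,::-1])
    hsv=cv2.cvtColor(im,cv2.COLOR_RGB2HSV)
    g=(hsv[...,0]>45)&(hsv[...,0]<80)&(hsv[...,1]>110)&(hsv[...,2]>50)&(d>0)
    v,u=np.nonzero(g); L=(w_depth(p,np.c_[u,v],d[v,u])*1000-pos)@R
    s=(L[:,0]>60)&(abs(L[:,1])<60)&(L[:,2]<36)
    if s.sum()<100: print('no board',s.sum(),len(L)); return
    L=L[s]; A=np.c_[L[:,:2],np.ones(len(L))]; k=np.linalg.lstsq(A,L[:,2],rcond=None)[0]
    print('board n',len(L),'pitch %.2f roll %.2f'%tuple(np.degrees(k[:2])),'near edge x %.1f'%np.percentile(L[:,0],.5),'lat %.1f %.1f'%tuple(np.percentile(L[:,1],[.5,99.5])),'z %.1f'%np.median(L[:,2]))
    e=[]
    for a in range(-30,31,4):
        q=L[abs(L[:,1]-a)<2]
        if len(q)>10: e.append((a,np.percentile(q[:,0],1)))
    e=np.array(e); print('edge yaw(tool) %.2f'%np.degrees(np.polyfit(e[:,0],e[:,1],1)[0]))
E
python3 -c "
from h import *
show();boardcheck('pics/w7.png')"
```

```text
t 11.33 pos [ 488.2 -182.3   85.7] yaw -13.65 tilt [0.04 0.02] F [ 0.3 -0.7 -2.6] T [ 0.05  0.23 -0.04] grip 0.170 q [-0.28  0.55  0.72  2.06 -0.55  0.73 -1.01]
board n 1635 pitch -0.59 roll -0.16 near edge x 90.2 lat -36.3 38.5 z 35.7
edge yaw(tool) -0.71
```

View pics/w7.png

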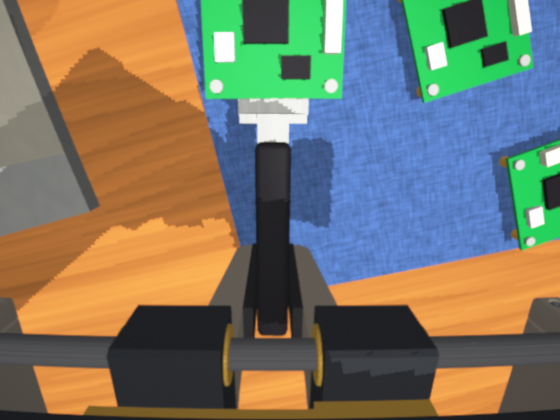

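```bash
sed -i 's/L\[:,2\]<36)/L[:,2]<38)/' h.py; python3 -c "
from h import *
plan(410,-150,90,-10,vmax=12)"
```

```text
n=8 row [-10.41, -1.90, -0.54, 0.00, -0.01, -0.46] mid [ 449. -166.   88.]
```

>>> step_arm([
  [[-4,-0.5,-0.5,0,0,-0.2,1],[-8,-1.5,-0.5,0,0,-0.5,1],[-12,-2,-0.5,0,0,-0.5,1],[-14,-2.5,-0.5,0,0,-0.5,1],[-14,-2.5,-0.5,0,0,-0.5,1],[-14,-2.5,-0.5,0,0,-0.5,1],[-10,-2,-0.5,0,0,-0.5,1],[-6,-1.5,-0.5,0,0,-0.5,1],[-2,-0.5,0,0,0,-0.2,1],[0,0,0,0,0,0,1]],
])

```text
t: 12.22
ee_pos: [0.4087, -0.1493, 0.0889]
orientation: [[0.986, -0.169, -0.0], [-0.169, -0.986, -0.0], [-0.0, 0.0, -1.0]]
ft_force: [-0.1, -0.6, -1.5]
grip_width: 0.169
```

```bash
python3 -c "
from h import *
show();plan(406,-3.5,92,1,vmax=14)"
```

```text
t 12.22 pos [ 408.7 -149.3   88.9] yaw -9.73 tilt [-0.02  0.01] F [-0.1 -0.6 -1.5] T [0.02 0.24 0.04] grip 0.169 q [-0.35  0.42  0.75  2.26 -0.48  0.63 -0.99]
n=11 row [-1.37, -13.21, -0.28, 0.00, 0.00, -0.98] mid [411. -76.  90.]
```

>>> step_arm([
  [[-3,-5,-0.3,0,0,-0.4,1],[-3.5,-10,-0.3,0,0,-0.9,1],[-3.5,-14,-0.3,0,0,-1.1,1],[-3,-17,-0.3,0,0,-1.2,1],[-2,-18,-0.3,0,0,-1.2,1],[-1,-18,-0.3,0,0,-1.2,1],[0,-18,-0.3,0,0,-1.2,1],[0,-16,-0.3,0,0,-1.2,1],[0,-13,-0.3,0,0,-1,1],[0,-8,-0.3,0,0,-0.8,1]],
])

```text
t: 13.05
ee_pos: [0.4053, -0.0088, 0.0917]
orientation: [[1.0, 0.012, -0.001], [0.012, -1.0, 0.0], [-0.001, -0.0, -1.0]]
ft_force: [0.4, -0.3, -2.2]
grip_width: 0.172
```

>>> step_arm([
  [[0,-5,0,0,0,-0.4,1],[0,-2,0,0,0,-0.2,1],[0,0,0,0,0,0,1]],
])

```text
t: 13.3
ee_pos: [0.4053, -0.0038, 0.0917]
orientation: [[1.0, 0.019, -0.001], [0.019, -1.0, -0.0], [-0.001, 0.0, -1.0]]
ft_force: [0.3, 0.1, -1.6]
grip_width: 0.169
```

```bash
python3 -c "
from h import *
show();boardcheck('pics/w8.png');plan(406,-3.5,92,1,vmax=14)"
```

```text
t 13.30 pos [405.3  -3.8  91.7] yaw 1.08 tilt [-0.04  0.03] F [ 0.3  0.1 -1.6] T [-0.03  0.26 -0.  ] grip 0.169 q [-0.69  0.35  0.72  2.32 -0.41  0.6  -1.2 ]
board n 8892 pitch -0.06 roll -0.13 near edge x 90.0 lat -36.2 39.0 z 36.6
edge yaw(tool) 0.07
n=1 row [0.73, -0.75, -0.27, 0.03, 0.04, 0.02] mid [406.  -4.  92.]
```

View pics/w8.png

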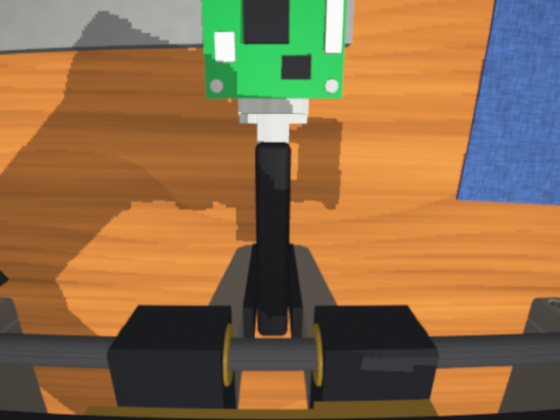

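```bash
python3 -c "
from h import *
p=manip.camera_params('wrist')
for c in [(351,8),(348,44),(0,52),(200,45)]: print(c,(w_plane(p,[c],.015)[0]*1000).round(1))
"
```

```text
(351, 8) [552.3 -52.5  15. ]
(348, 44) [530.9 -52.1  15. ]
(0, 52) [525.6 182.   15. ]
(200, 45) [528.6  44.4  15. ]
```

>>> step_arm([
  [[4,-1,0,0,0,0,1],[8,0,0,0,0,0,1],[12,0,0,0,0,0,1],[14,0,0,0,0,0,1],[14,0,0,0,0,0,1],[14,0,0,0,0,0,1],[12,0,0,0,0,0,1],[10,0,0,0,0,0,1],[6,0,0,0,0,0,1],[3,0,0,0,0,0,1]],
])

```text
t: 14.18
ee_pos: [0.5033, -0.0016, 0.0916]
orientation: [[1.0, 0.018, -0.0], [0.018, -1.0, -0.001], [-0.0, 0.001, -1.0]]
ft_force: [-0.2, -1.0, -2.0]
grip_width: 0.169
```

>>> step_arm([
  [[0,0,0,0,0,0,1],[0,0,0,0,0,0,1]],
])

```text
t: 14.35
ee_pos: [0.5017, -0.0013, 0.0915]
orientation: [[1.0, 0.018, -0.002], [0.018, -1.0, -0.0], [-0.002, 0.0, -1.0]]
ft_force: [-0.6, -0.4, -2.0]
grip_width: 0.169
```

```bash
python3 -c "
from h import *
show();boardcheck('pics/w9.png')
im,d=manip.read_camera('scene'); cv2.imwrite('pics/s9.png',cv2.resize(im[130:310,230:430,::-1],None,fx=3.3,fy=3.3,interpolation=cv2.INTER_CUBIC))
im,d=manip.read_camera('top'); cv2.imwrite('pics/t9.png',cv2.resize(im[130:290,140:290,::-1],None,fx=3.7,fy=3.7,interpolation=cv2.INTER_CUBIC))
boards('top',im)"
```

```text
t 14.35 pos [501.7  -1.3  91.5] yaw 1.03 tilt [-0.1   0.02] F [-0.6 -0.4 -2. ] T [0.05 0.26 0.05] grip 0.169 q [-0.6   0.49  0.67  2.1  -0.47  0.7  -1.17]Traceback (most recent call last):
  File "<string>", line 3, in <module>
    show();boardcheck('pics/w9.png')
           ~~~~~~~~~~^^^^^^^^^^^^^^^
  File "h.py", line 69, in boardcheck
    v,u=np.nonzero(g); L=(w_depth(p,np.c_[u,v],d[v,u])*1000-pos)@R
                          ~~~~~~~^^^^^^^^^^^^^^^^^^^^^
  File "h.py", line 9, in w_depth
    n=und(p,uv); c=np.c_[n,np.ones(len(n))]*np.asarray(z).reshape(-1,1)
  File "h.py", line 7, in und
    return cv2.undistortPoints(uv,K,np.array([p['k1'],0,0,0,0.])).reshape(-1,2)
           ~~~~~~~~~~~~~~~~~~~^^^^^^^^^^^^^^^^^^^^^^^^^^^^^^^^^^^
cv2.error: OpenCV(4.12.0) /io/opencv/modules/calib3d/src/undistort.dispatch.cpp:347: error: (-215:Assertion failed) CV_IS_MAT(_src) && CV_IS_MAT(_dst) && (_src->rows == 1 || _src->cols == 1) && (_dst->rows == 1 || _dst->cols == 1) && _src->cols + _src->rows - 1 == _dst->rows + _dst->cols - 1 && (CV_MAT_TYPE(_src->type) == CV_32FC2 || CV_MAT_TYPE(_src->type) == CV_64FC2) && (CV_MAT_TYPE(_dst->type) == CV_32FC2 || CV_MAT_TYPE(_dst->type) == CV_64FC2) in function 'cvUndistortPointsInternal'
```

View pics/w9.png

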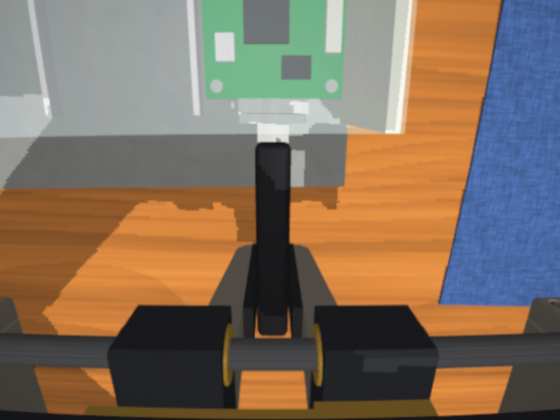

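```bash
python3 -c "
from h import *
p=manip.camera_params('wrist')
for c,h in [((193,112),.027),((200,112),.027),((346,186),.015),((346,140),.015),((5,188),.015),((46,112),.027)]: print(c,(w_plane(p,[c],h)[0]*1000).round(1))
"
```

```text
(193, 112) [582.4  51.   27. ]
(200, 112) [582.5  46.4  27. ]
(346, 186) [532.2 -55.2  15. ]
(346, 140) [565.2 -52.5  15. ]
(5, 188) [526.6 201.   15. ]
(46, 112) [582.1 149.8  27. ]
```

>>> step_arm([
  [[0,0,4,0,0,0,1],[0,0,6,0,0,0,1],[0,0,6,0,0,0,1],[0,0,4,0,0,0,1],[0,0,2,0,0,0,1],[0,0,2,0,0,0,1],[0,0,2,0,0,0,1],[0,0,2,0,0,0,1],[0,0,2,0,0,0,1],[0,0,0,0,0,0,1]],
])

```text
t: 15.23
ee_pos: [0.5022, -0.0012, 0.0615]
orientation: [[1.0, 0.018, -0.001], [0.018, -1.0, -0.0], [-0.001, 0.0, -1.0]]
ft_force: [0.0, -0.1, -1.5]
grip_width: 0.17
```

```bash
python3 -c "
from h import *
show()"
```

```text
t 15.23 pos [502.2  -1.2  61.5] yaw 1.04 tilt [-0.05  0.02] F [ 0.  -0.1 -1.5] T [ 0.01  0.21 -0.06] grip 0.170 q [-0.56  0.55  0.62  2.11 -0.53  0.64 -1.13]
```

>>> step_arm([
  [[-5,0,0,0,0,0,1],[-10,0,0,0,0,0,1],[-14,0,0,0,0,0,1],[-14,0,0,0,0,0,1],[-14,0,0,0,0,0,1],[-14,0,0,0,0,0,1],[-12,0,0,0,0,0,1],[-8,0,0,0,0,0,1],[-4,0,0,0,0,0,1],[0,0,0,0,0,0,1]],
])

```text
t: 16.07
ee_pos: [0.4064, -0.0028, 0.0619]
orientation: [[1.0, 0.018, -0.001], [0.018, -1.0, 0.0], [-0.001, -0.0, -1.0]]
ft_force: [-0.2, -0.6, -1.5]
grip_width: 0.174
```

```bash
python3 -c "
from h import *
show()
im,d=manip.read_camera('scene'); cv2.imwrite('pics/s9.png',cv2.resize(im[130:310,230:430,::-1],None,fx=3.3,fy=3.3,interpolation=cv2.INTER_CUBIC))
im,d=manip.read_camera('top'); cv2.imwrite('pics/t9.png',cv2.resize(im[130:290,140:290,::-1],None,fx=3.7,fy=3.7,interpolation=cv2.INTER_CUBIC))
boards('top',im)
"
```

```text
t 16.07 pos [406.4  -2.8  61.9] yaw 1.04 tilt [-0.06 -0.01] F [-0.2 -0.6 -1.5] T [-0.02  0.18  0.01] grip 0.174 q [-0.62  0.42  0.64  2.33 -0.5   0.53 -1.13]
board 593.3 -336.6 size 75.1 76.0 yaw 3.9 px [348. 198.] 316
board 468.1 -399.5 size 76.2 75.6 yaw 5.7 px [364. 230.] 311
```

View pics/s9.png

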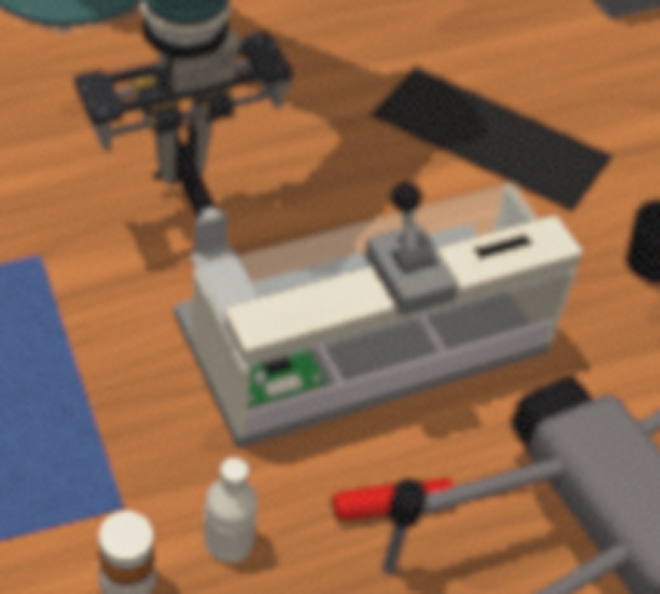

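View pics/t9.png

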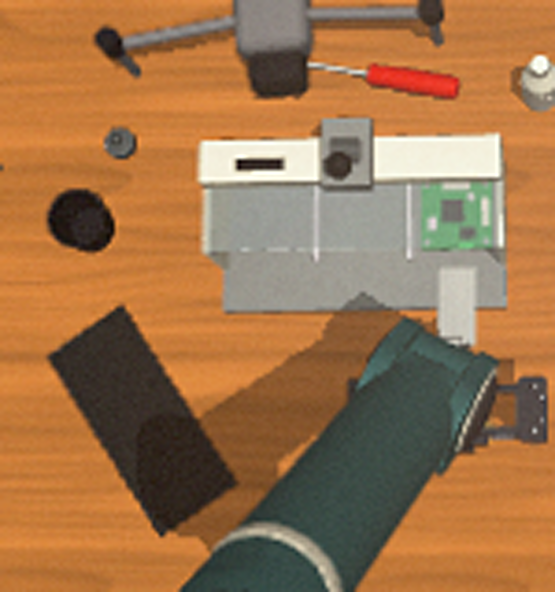

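```bash
python3 -c "
from h import *
plan(444.5,-181.7,100,-83.8,vmax=34,wmax=6.5)"
```

```text
n=14 row [10.94, 9.21, -2.71, -0.00, -0.00, 6.06] mid [461. -85.  81.]
```

```bash
python3 -c "
from h import *
plan(392,-110,105,-30,vmax=34,wmax=6.5)"
```

```text
n=5 row [1.12, 21.89, -8.60, 0.00, -0.01, 6.21] mid [407. -58.  83.]
```

>>> step_arm([
  [[0,15,-10,0,0,3,1],[0,22,-10,0,0,6.2,1],[1,22,-9,0,0,6.2,1],[1,22,-8,0,0,6.2,1],[1,22,-6,0,0,6.2,1],[1,12,0,0,0,6.2,1],[0,0,0,0,0,0,1]],
])

```text
t: 16.75
ee_pos: [0.389, -0.1181, 0.1053]
orientation: [[0.835, -0.55, 0.001], [-0.55, -0.835, -0.002], [0.002, 0.001, -1.0]]
ft_force: [0.2, -0.1, -1.0]
grip_width: 0.17
```

```bash
python3 -c "
from h import *
show();plan(444.5,-181.7,100,-83.8,vmax=34,wmax=6.5)"
```

```text
t 16.75 pos [ 389.  -118.1  105.3] yaw -33.39 tilt [0.1  0.07] F [ 0.2 -0.1 -1. ] T [ 0.07  0.15 -0.06] grip 0.170 q [-0.57  0.37  0.92  2.32 -0.49  0.65 -1.43]
n=8 row [10.82, -1.24, 0.68, 0.00, -0.02, 6.30] mid [ 424. -144.  103.]
```

>>> step_arm([
  [[10.8,-1.2,0.5,0,0,6.3,1],[10.8,-1.2,0.5,0,0,6.3,1],[10.8,-1.2,0.5,0,0,6.3,1],[10.8,-1.2,0.5,0,0,6.3,1],[10.8,-1.2,0.5,0,0,6.3,1],[10.8,-1.2,0.5,0,0,6.3,1],[10.8,-1.2,0.5,0,0,6.3,1],[10.8,-1.2,0.5,0,0,6.3,1],[0,0,0,0,0,0,1],[0,0,0,0,0,0,1]],
])

```text
t: 17.58
ee_pos: [0.4447, -0.1785, 0.1003]
orientation: [[0.12, -0.993, -0.002], [-0.993, -0.12, -0.001], [0.001, 0.002, -1.0]]
ft_force: [0.5, -0.1, -1.6]
grip_width: 0.173
```

```bash
python3 -c "
from h import *
show();im,d=manip.read_camera('scene');boards('scene',im);boards();plan(444.5,-181.7,47,-83.8,vmax=12,wmax=6.5)"
```

```text
t 17.58 pos [ 444.7 -178.5  100.3] yaw -83.09 tilt [0.04 0.12] F [ 0.5 -0.1 -1.6] T [0.1  0.15 0.06] grip 0.173 q [-0.51  0.6   1.06  2.16 -0.74  0.81 -2.  ]
board 467.6 -397.2 size 76.1 75.1 yaw 7.0 px [165. 233.] 364
board 592.4 -334.3 size 77.9 75.1 yaw 5.4 px [194. 261.] 492
board 593.2 -336.6 size 74.9 76.4 yaw 4.3 px [348. 198.] 316
board 468.1 -399.6 size 76.2 75.6 yaw 5.8 px [364. 230.] 310
n=5 row [0.79, 0.06, 10.69, 0.02, 0.01, 0.14] mid [ 444. -180.   74.]
```

>>> step_arm([
  [[0.8,0,10.7,0,0,0.14,1],[0.8,0,10.7,0,0,0.14,1],[0.8,0,10.7,0,0,0.14,1],[0.8,0,10.7,0,0,0.14,1],[0.8,0,7,0,0,0.14,1],[0,0,3.7,0,0,0,1],[0,0,0,0,0,0,1],[0,0,0,0,0,0,1],[0,0,0,0,0,0,1]],
])

```text
t: 18.43
ee_pos: [0.4451, -0.183, 0.0475]
orientation: [[0.103, -0.995, -0.0], [-0.995, -0.103, -0.001], [0.001, 0.0, -1.0]]
ft_force: [-0.1, 0.9, -1.1]
grip_width: 0.171
```

```bash
python3 -c "
from h import *
show();plan(451,-241,47,-83.8,vmax=12,wmax=6.5)
im,d=manip.read_camera('wrist'); cv2.imwrite('pics/w10.png',im[:,:,::-1])"
```

```text
t 18.43 pos [ 445.1 -183.    47.5] yaw -84.07 tilt [0.04 0.01] F [-0.1  0.9 -1.1] T [0.13 0.12 0.04] grip 0.171 q [-0.41  0.68  0.94  2.17 -0.87  0.73 -1.91]
n=5 row [11.66, 0.06, 0.11, 0.00, -0.01, -0.05] mid [ 448. -212.   47.]
```

View pics/w10.png

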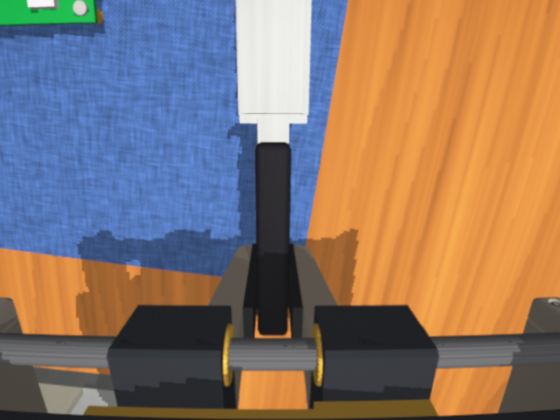

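Board B lies ahead beyond the blade, clear path. Slide in 58 mm, then check.

>>> step_arm([
  [[8,0,0.1,0,0,0,1],[12,0,0.1,0,0,0,1],[12,0,0.1,0,0,0,1],[12,0,0.1,0,0,-0.1,1],[12,0.2,0.1,0,0,-0.1,1],[2,0,0,0,0,0,1],[0,0,0,0,0,0,1],[0,0,0,0,0,0,1]],
])

```text
t: 19.15
ee_pos: [0.4506, -0.2402, 0.0468]
orientation: [[0.107, -0.994, -0.001], [-0.994, -0.107, 0.0], [-0.0, 0.001, -1.0]]
ft_force: [-0.1, -0.5, -1.2]
grip_width: 0.166
```

```bash
python3 -c "
from h import *
show();plan(454.2,-271.2,47,-83.8,vmax=12,wmax=6.5)
im,d=manip.read_camera('wrist'); cv2.imwrite('pics/w11.png',im[:,:,::-1])"
```

```text
t 19.15 pos [ 450.6 -240.2   46.8] yaw -83.87 tilt [-0.01  0.05] F [-0.1 -0.5 -1.2] T [ 0.09  0.08 -0.03] grip 0.166 q [-0.28  0.71  0.93  2.1  -0.86  0.76 -1.83]
n=3 row [10.41, -0.08, -0.07, 0.02, 0.00, -0.02] mid [ 452. -256.   47.]
```

View pics/w11.png

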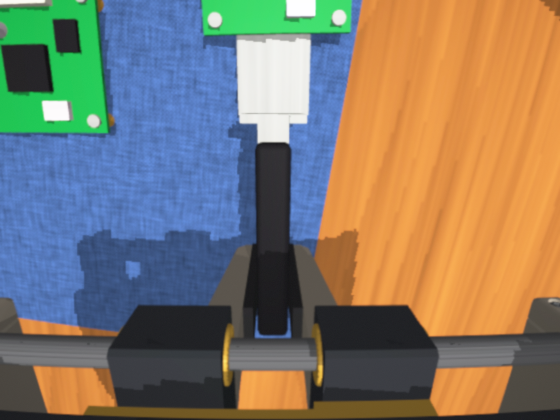

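>>> step_arm([
  [[10,0.5,0,0,0,0,1],[12,0.5,0,0,0,0,1],[9,0.3,0,0,0,0,1],[0,0,0,0,0,0,1],[0,0,0,0,0,0,1]],
])

```text
t: 19.62
ee_pos: [0.4526, -0.2719, 0.0468]
orientation: [[0.106, -0.994, -0.001], [-0.994, -0.106, -0.0], [0.0, 0.001, -1.0]]
ft_force: [-0.2, 0.3, -0.6]
grip_width: 0.166
```

```bash
python3 -c "
from h import *
show();boardcheck('pics/w12.png')"
```

```text
t 19.62 pos [ 452.6 -271.9   46.8] yaw -83.91 tilt [0.01 0.05] F [-0.2  0.3 -0.6] T [0.22 0.13 0.03] grip 0.166 q [-0.22  0.73  0.92  2.06 -0.86  0.78 -1.8 ]
board n 9164 pitch -0.26 roll 0.03 near edge x 90.8 lat -37.3 38.1 z 31.0
edge yaw(tool) 1.08
```

View pics/w12.png

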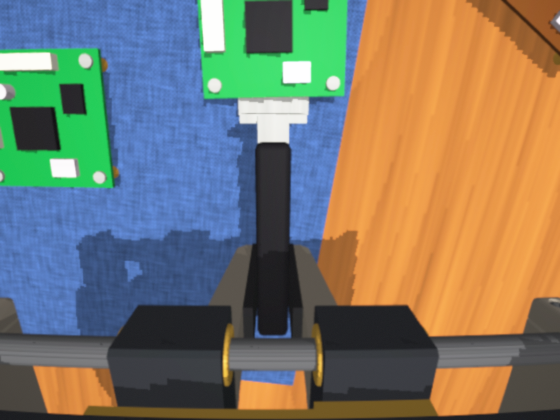

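Well centred under board B; lift.

>>> step_arm([
  [[0,0,-3,0,0,0,1],[0,0,-3,0,0,0,1],[0,0,-2,0,0,0,1],[0,0,-2,0,0,0,1],[0,0,-3,0,0,0,1],[0,0,-5,0,0,0,1],[0,0,-8,0,0,0,1],[0,0,-10,0,0,0,1],[0,0,-6,0,0,0,1],[0,0,-3,0,0,0,1]],
])

```text
t: 20.5
ee_pos: [0.4534, -0.2718, 0.0932]
orientation: [[0.107, -0.994, 0.001], [-0.994, -0.107, -0.001], [0.001, -0.001, -1.0]]
ft_force: [0.4, 0.5, -1.8]
grip_width: 0.168
```

```bash
python3 -c "
from h import *
show();boardcheck('pics/w13.png');plan(412,-90,94,-40,vmax=20,wmax=4)"
```

```text
t 20.50 pos [ 453.4 -271.8   93.2] yaw -83.86 tilt [ 0.07 -0.05] F [ 0.4  0.5 -1.8] T [0.24 0.07 0.05] grip 0.168 q [-0.28  0.67  1.01  2.05 -0.77  0.85 -1.86]
board n 8489 pitch -0.40 roll -0.11 near edge x 92.0 lat -37.0 38.5 z 36.6
edge yaw(tool) 1.00
n=11 row [-16.90, -3.97, -0.08, -0.00, -0.01, -3.99] mid [ 450. -177.   94.]
```

View pics/w13.png

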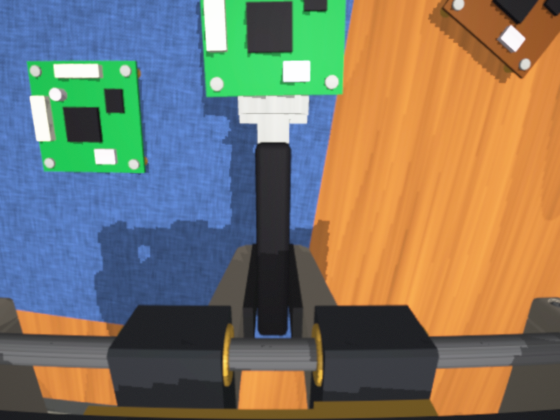

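>>> step_arm([
  [[-5,-1,0,0,0,-1,1],[-10,-2,0,0,0,-2.5,1],[-15,-3.5,0,0,0,-4,1],[-17,-4,0,0,0,-4,1],[-17,-4,0,0,0,-4,1],[-17,-4,0,0,0,-4,1],[-17,-4,0,0,0,-4,1],[-17,-4,0,0,0,-4,1],[-17,-4,0,0,0,-4,1],[-17,-4,0,0,0,-4,1]],
])

```text
t: 21.38
ee_pos: [0.4284, -0.1206, 0.0914]
orientation: [[0.67, -0.743, -0.001], [-0.743, -0.67, 0.0], [-0.001, 0.001, -1.0]]
ft_force: [-0.3, 0.2, -1.5]
grip_width: 0.167
```

```bash
python3 -c "
from h import *
show();plan(398,20,94,-6,vmax=20,wmax=4)"
```

```text
t 21.38 pos [ 428.4 -120.6   91.4] yaw -47.95 tilt [-0.06  0.06] F [-0.3  0.2 -1.5] T [0.16 0.25 0.01] grip 0.167 q [-0.55  0.49  0.92  2.24 -0.62  0.69 -1.6 ]
n=11 row [-8.79, -10.08, -0.23, 0.00, 0.01, -3.81] mid [426. -47.  93.]
```

```bash
python3 -c "
from h import *
plan(402,-70,92,-32,vmax=16,wmax=4)"
```

```text
n=4 row [-13.40, -5.01, -0.14, 0.01, 0.02, -3.99] mid [417. -94.  92.]
```

>>> step_arm([
  [[-13.4,-5,0,0,0,-4,1],[-13.4,-5,0,0,0,-4,1],[-13.4,-6,0,0,0,-4,1],[-12,-7,0,0,0,-4,1]],
])

```text
t: 21.72
ee_pos: [0.4048, -0.0687, 0.0915]
orientation: [[0.848, -0.529, -0.002], [-0.529, -0.848, 0.0], [-0.001, 0.001, -1.0]]
ft_force: [0.3, -0.4, -1.1]
grip_width: 0.168
```

```bash
python3 -c "
from h import *
show();plan(399,30,94,-5,vmax=18,wmax=4)"
```

```text
t 21.72 pos [404.8 -68.7  91.5] yaw -31.97 tilt [-0.08  0.04] F [ 0.3 -0.4 -1.1] T [ 0.08  0.27 -0.  ] grip 0.168 q [-0.65  0.41  0.87  2.31 -0.54  0.63 -1.5 ]
n=7 row [-5.75, -13.04, -0.35, 0.00, 0.01, -3.85] mid [408. -19.  93.]
```

>>> step_arm([
  [[-10,-11,-0.3,0,0,-3.9,1],[-9,-12,-0.3,0,0,-3.9,1],[-8,-13,-0.3,0,0,-3.9,1],[-5,-13,-0.3,0,0,-3.9,1],[-3,-14,-0.3,0,0,-3.9,1],[-2,-15,-0.3,0,0,-3.9,1],[-1,-16,-0.3,0,0,-3,1],[0,-16,-0.3,0,0,-2,1],[0,-14,0,0,0,-1,1],[0,-12,0,0,0,-1,1]],
])

```text
t: 22.55
ee_pos: [0.4067, 0.0773, 0.0941]
orientation: [[1.0, -0.029, -0.0], [-0.029, -1.0, -0.0], [-0.0, 0.0, -1.0]]
ft_force: [0.7, 0.7, -3.1]
grip_width: 0.169
```

```bash
python3 -c "
from h import *
show();plan(404,97.7,95,0.3,vmax=11,wmax=4)"
```

```text
t 22.55 pos [406.7  77.3  94.1] yaw -1.69 tilt [-0.03  0.02] F [ 0.7  0.7 -3.1] T [-0.01  0.27 -0.02] grip 0.169 q [-0.89  0.36  0.73  2.3  -0.43  0.61 -1.44]
n=2 row [-1.55, -10.19, -0.45, 0.01, 0.01, -0.99] mid [405.  87.  95.]
```

>>> step_arm([
  [[-1,-7,0,0,0,-0.7,1],[-1,-3,0,0,0,-0.3,1],[0,0,0,0,0,0,1],[0,0,0,0,0,0,1]],
])

```text
t: 22.88
ee_pos: [0.4045, 0.0851, 0.0941]
orientation: [[1.0, -0.017, -0.001], [-0.017, -1.0, -0.001], [-0.001, 0.001, -1.0]]
ft_force: [0.0, -0.4, -2.1]
grip_width: 0.17
```

```bash
python3 -c "
from h import *
show();boardcheck('pics/w14.png');plan(404,97.7,92,0.3,vmax=11,wmax=4)
p=manip.camera_params('wrist');im=cv2.imread('pics/w14.png')"
```

```text
t 22.88 pos [404.5  85.1  94.1] yaw -0.97 tilt [-0.05  0.04] F [ 0.  -0.4 -2.1] T [-0.05  0.22 -0.02] grip 0.170 q [-0.91  0.36  0.73  2.3  -0.42  0.61 -1.45]
board n 8556 pitch -0.48 roll -0.04 near edge x 91.2 lat -36.5 38.8 z 36.6
edge yaw(tool) 1.15
n=2 row [-0.38, -6.39, 1.05, 0.02, 0.02, -0.65] mid [404.  91.  93.]
```

View pics/w14.png

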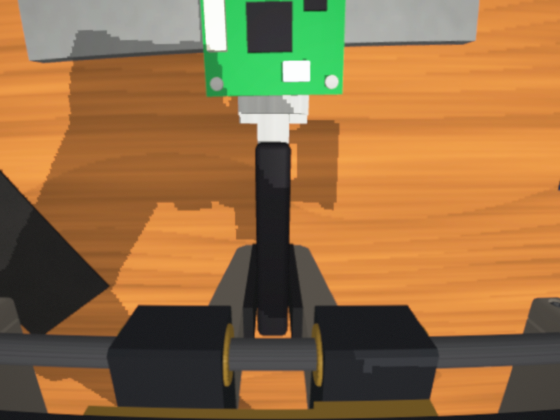

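```bash
python3 -c "
from h import *
p=manip.camera_params('wrist')
print(w_plane(p,[(29,60),(476,40)],.015)*1000)"
```

```text
[[525.52698048 248.50827419  15.        ]
 [531.84869172 -54.20049057  15.        ]]
```

>>> step_arm([
  [[0,-3,0,0,0,-0.3,1],[0,-6,0.5,0,0,-0.5,1],[0,-4,0.5,0,0,-0.4,1],[0,-1.5,0.5,0,0,0,1],[0,0,0,0,0,0,1],[0,0,0,0,0,0,1]],
])

```text
t: 23.43
ee_pos: [0.4048, 0.1001, 0.0925]
orientation: [[1.0, 0.005, -0.001], [0.005, -1.0, -0.001], [-0.001, 0.001, -1.0]]
ft_force: [-0.1, 0.2, -2.6]
grip_width: 0.166
```

```bash
python3 -c "
from h import *
show();plan(500.3,100.1,92,0.2,vmax=100,wmax=40)"
```

```text
t 23.43 pos [404.8 100.1  92.5] yaw 0.26 tilt [-0.05  0.03] F [-0.1  0.2 -2.6] T [-0.02  0.3   0.02] grip 0.166 q [-0.93  0.37  0.72  2.29 -0.43  0.61 -1.46]
n=1 row [95.51, 0.42, 0.46, 0.03, 0.05, 0.06] mid [453. 100.  92.]
```

>>> step_arm([
  [[4,0,0,0,0,0,1],[8,0,0,0,0,0,1],[12,0,0,0,0,0,1],[14,0,0,0,0,0,1],[14,0,0,0,0,0,1],[14,0,0,0,0,0,1],[12,0.4,0,0,0,0,1],[9,0,0,0,0,0,1],[6,0,0,0,0,0,1],[3,0,0,0,0,0,1]],
])

```text
t: 24.27
ee_pos: [0.5018, 0.0998, 0.0924]
orientation: [[1.0, 0.004, -0.0], [0.004, -1.0, -0.001], [-0.0, 0.001, -1.0]]
ft_force: [-0.9, 1.0, -2.3]
grip_width: 0.167
```

>>> step_arm([
  [[0,0,0,0,0,0,1],[0,0,0,0,0,0,1]],
])

```text
t: 24.43
ee_pos: [0.5004, 0.0999, 0.0924]
orientation: [[1.0, 0.004, -0.002], [0.004, -1.0, -0.0], [-0.002, 0.0, -1.0]]
ft_force: [0.4, 0.1, -2.8]
grip_width: 0.17
```

```bash
python3 -c "
from h import *
show()
im,d=manip.read_camera('wrist'); cv2.imwrite('pics/w15.png',im[:,:,::-1])"
```

```text
t 24.43 pos [500.4  99.9  92.4] yaw 0.24 tilt [-0.09  0.02] F [ 0.4  0.1 -2.8] T [ 0.09  0.31 -0.04] grip 0.170 q [-0.8   0.51  0.68  2.08 -0.48  0.71 -1.38]
```

View pics/w15.png

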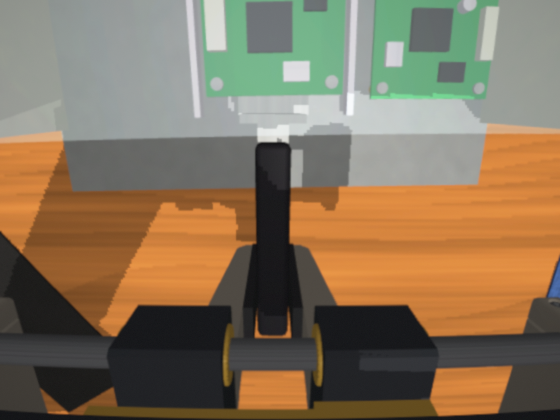

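>>> step_arm([
  [[0,0,4,0,0,0,1],[0,0,6,0,0,0,1],[0,0,6,0,0,0,1],[0,0,4,0,0,0,1],[0,0,2,0,0,0,1],[0,0,2,0,0,0,1],[0,0,2,0,0,0,1],[0,0,2,0,0,0,1],[0,0,3,0,0,0,1],[0,0,0,0,0,0,1]],
])

```text
t: 25.32
ee_pos: [0.5007, 0.1, 0.0612]
orientation: [[1.0, 0.004, -0.001], [0.004, -1.0, -0.0], [-0.001, 0.0, -1.0]]
ft_force: [0.3, 0.7, -1.8]
grip_width: 0.169
```

>>> step_arm([
  [[-5,0,0,0,0,0,1],[-10,0,0,0,0,0,1],[-14,0,0,0,0,0,1],[-14,0,0,0,0,0,1],[-14,0,0,0,0,0,1],[-14,0,0,0,0,0,1],[-12,0,0,0,0,0,1],[-8,0,0,0,0,0,1],[-4,0,0,0,0,0,1],[0,0,0,0,0,0,1]],
])

```text
t: 26.15
ee_pos: [0.4049, 0.0998, 0.0617]
orientation: [[1.0, 0.005, -0.001], [0.005, -1.0, 0.0], [-0.001, -0.0, -1.0]]
ft_force: [-0.3, -0.2, -1.6]
grip_width: 0.17
```

```bash
python3 -c "
from h import *
show()
im,d=manip.read_camera('wrist'); cv2.imwrite('pics/w16.png',im[:,:,::-1])
im,d=manip.read_camera('top'); cv2.imwrite('pics/t16.png',cv2.resize(im[130:290,140:290,::-1],None,fx=3.7,fy=3.7,interpolation=cv2.INTER_CUBIC))
boards('top',im)
im,d=manip.read_camera('scene');boards('scene',im)"
```

```text
t 26.15 pos [404.9  99.8  61.7] yaw 0.27 tilt [-0.07 -0.01] F [-0.3 -0.2 -1.6] T [ 0.02  0.22 -0.04] grip 0.170 q [-0.87  0.44  0.65  2.3  -0.52  0.54 -1.38]
board 593.2 -336.6 size 74.9 76.4 yaw 4.3 px [348. 198.] 316
board 592.5 -334.3 size 78.1 75.1 yaw 5.4 px [195. 262.] 552
```

View pics/t16.png

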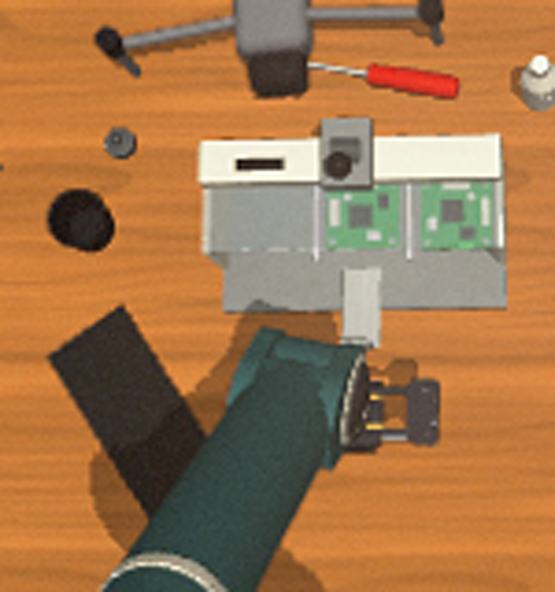

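```bash
python3 -c "
from h import *
plan(396,-100,105,-1,vmax=30,wmax=6)"
```

```text
n=7 row [-1.38, 28.55, -6.17, 0.00, -0.00, 0.18] mid [402.  -0.  83.]
```

>>> step_arm([
  [[-3,10,-8,0,0,0.2,1],[-3,25,-8,0,0,0.2,1],[-2,30,-8,0,0,0.2,1],[-1,30,-8,0,0,0.2,1],[0,30,-7,0,0,0.2,1],[0,30,-4,0,0,0.2,1],[0,30,0,0,0,0,1],[0,30,0,0,0,0,1]],
])

```text
t: 26.97
ee_pos: [0.3948, -0.1176, 0.1055]
orientation: [[1.0, -0.018, 0.001], [-0.018, -1.0, -0.0], [0.001, 0.0, -1.0]]
ft_force: [0.3, 0.7, -1.8]
grip_width: 0.17
```

```bash
python3 -c "
from h import *
show();plan(378.6,-353.5,100,4.8,vmax=30,wmax=6)"
```

```text
t 26.97 pos [ 394.8 -117.6  105.5] yaw -1.01 tilt [0.04 0.02] F [ 0.3  0.7 -1.8] T [ 0.03  0.18 -0.01] grip 0.170 q [-0.46  0.34  0.78  2.3  -0.4   0.64 -0.97]
n=8 row [-2.81, 29.43, 0.70, 0.00, -0.00, -0.73] mid [ 384. -235.  103.]
```

>>> step_arm([
  [[-2.8,29.4,0.7,0,0,-0.72,1],[-2.8,29.4,0.7,0,0,-0.72,1],[-2.8,29.4,0.7,0,0,-0.72,1],[-2.8,29.4,0.7,0,0,-0.72,1],[-2.8,29.4,0.7,0,0,-0.72,1],[-2.8,28,0.7,0,0,-0.72,1],[-2.8,24,0.7,0,0,-0.72,1],[-2.8,15,0.7,0,0,-0.72,1],[0,0,0,0,0,0,1],[0,0,0,0,0,0,1]],
])

```text
t: 27.8
ee_pos: [0.3765, -0.331, 0.0994]
orientation: [[0.997, 0.081, -0.001], [0.081, -0.997, -0.001], [-0.001, 0.001, -1.0]]
ft_force: [1.0, 1.5, -1.2]
grip_width: 0.166
```

```bash
python3 -c "
from h import *
show();boards();plan(378.6,-353.5,47,4.8,vmax=12,wmax=6)"
```

```text
t 27.80 pos [ 376.5 -331.    99.4] yaw 4.62 tilt [-0.08  0.03] F [ 1.   1.5 -1.2] T [ 0.03  0.18 -0.  ] grip 0.166 q [ 0.09  0.48  0.7   2.1  -0.47  0.72 -0.39]
board 593.4 -336.6 size 74.6 76.4 yaw 4.3 px [348. 198.] 315
n=5 row [-0.04, 4.78, 10.44, -0.00, 0.02, -0.01] mid [ 378. -342.   73.]
```

>>> step_arm([
  [[0,4.8,10.4,0,0,0,1],[0,4.8,10.4,0,0,0,1],[0,4.8,10.4,0,0,0,1],[0,4.8,10.4,0,0,0,1],[0,4.8,7,0,0,0,1],[0,0,3.4,0,0,0,1],[0,0,0,0,0,0,1],[0,0,0,0,0,0,1],[0,0,0,0,0,0,1]],
])

```text
t: 28.6
ee_pos: [0.3797, -0.3538, 0.0474]
orientation: [[0.996, 0.084, -0.0], [0.084, -0.996, -0.0], [-0.0, 0.0, -1.0]]
ft_force: [0.5, -0.9, -1.0]
grip_width: 0.173
```

```bash
python3 -c "
from h import *
show();plan(435.4,-348.7,47,4.8,vmax=12,wmax=6)
im,d=manip.read_camera('scene');boards('scene',im); cv2.imwrite('pics/s17.png',cv2.resize(im[130:310,90:290,::-1],None,fx=3.3,fy=3.3,interpolation=cv2.INTER_CUBIC))"
```

```text
t 28.60 pos [ 379.7 -353.8   47.4] yaw 4.80 tilt [-0.02  0.03] F [ 0.5 -0.9 -1. ] T [-0.02  0.17  0.  ] grip 0.173 q [ 0.2   0.6   0.62  2.07 -0.57  0.64 -0.28]
n=5 row [11.19, -0.09, 0.08, 0.01, 0.00, 0.00] mid [ 408. -351.   47.]
board 592.5 -334.3 size 78.1 75.1 yaw 5.4 px [195. 262.] 549
```

View pics/s17.png

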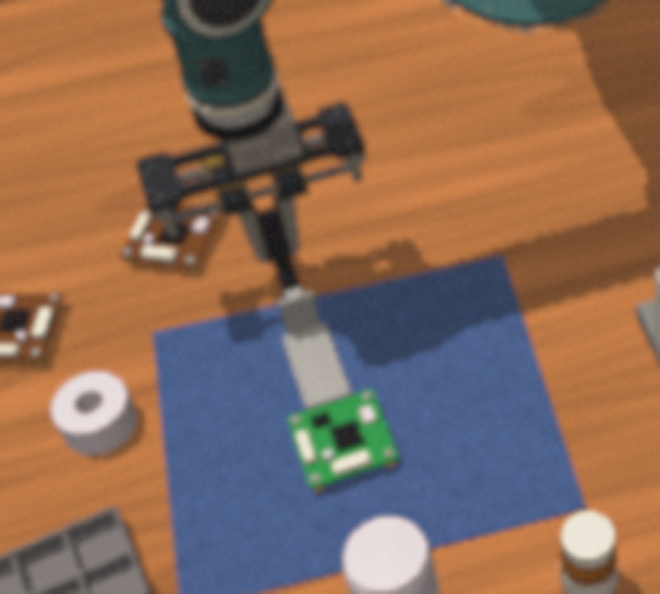

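>>> step_arm([
  [[8,0,0.1,0,0,0,1],[12,0,0.1,0,0,0,1],[12,0,0.1,0,0,0,1],[12,0,0.1,0,0,0,1],[12,0,0,0,0,0,1],[0,0,0,0,0,0,1],[0,0,0,0,0,0,1]],
])

```text
t: 29.23
ee_pos: [0.4363, -0.3487, 0.0465]
orientation: [[0.996, 0.086, -0.001], [0.086, -0.996, -0.001], [-0.001, 0.0, -1.0]]
ft_force: [0.2, -0.6, -1.1]
grip_width: 0.173
```

```bash
python3 -c "
from h import *
show();plan(465.3,-346.2,47,4.8,vmax=12,wmax=6)
im,d=manip.read_camera('wrist'); cv2.imwrite('pics/w18.png',im[:,:,::-1])"
```

```text
t 29.23 pos [ 436.3 -348.7   46.5] yaw 4.92 tilt [-0.06  0.03] F [ 0.2 -0.6 -1.1] T [-0.02  0.19 -0.02] grip 0.173 q [ 0.14  0.65  0.62  1.98 -0.57  0.69 -0.37]
n=3 row [9.71, 0.00, -0.16, 0.01, 0.02, 0.04] mid [ 451. -347.   47.]
```

View pics/w18.png

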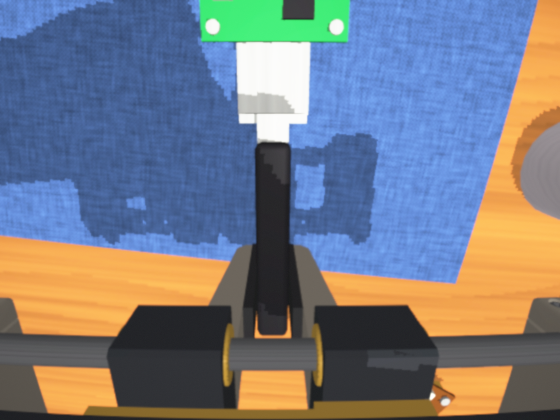

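>>> step_arm([
  [[10,0,0,0,0,0,1],[12,0,0,0,0,0,1],[8,0,-0.2,0,0,0,1],[0,0,0,0,0,0,1],[0,0,0,0,0,0,1]],
])

```text
t: 29.7
ee_pos: [0.4659, -0.3463, 0.0468]
orientation: [[0.996, 0.085, -0.001], [0.085, -0.996, -0.0], [-0.001, 0.0, -1.0]]
ft_force: [-0.8, -0.2, -0.8]
grip_width: 0.17
```

```bash
python3 -c "
from h import *
show();boardcheck('pics/w19.png')"
```

```text
t 29.70 pos [ 465.9 -346.3   46.8] yaw 4.88 tilt [-0.05  0.02] F [-0.8 -0.2 -0.8] T [-0.01  0.23 -0.01] grip 0.170 q [ 0.12  0.68  0.62  1.92 -0.58  0.72 -0.41]
board n 9627 pitch -0.23 roll -0.02 near edge x 88.3 lat -36.3 38.9 z 30.9
edge yaw(tool) 0.10
```

>>> step_arm([
  [[0,0,-3,0,0,0,1],[0,0,-3,0,0,0,1],[0,0,-2,0,0,0,1],[0,0,-2,0,0,0,1],[0,0,-3,0,0,0,1],[0,0,-5,0,0,0,1],[0,0,-8,0,0,0,1],[0,0,-10,0,0,0,1],[0,0,-6,0,0,0,1],[0,0,-3,0,0,0,1]],
])

```text
t: 30.58
ee_pos: [0.4659, -0.3471, 0.0935]
orientation: [[0.996, 0.084, 0.001], [0.084, -0.996, -0.001], [0.001, 0.002, -1.0]]
ft_force: [0.9, 0.2, -1.1]
grip_width: 0.168
```

```bash
python3 -c "
from h import *
show();boardcheck('pics/w20.png');plan(400,-230,94,2,vmax=22,wmax=6)"
```

```text
t 30.58 pos [ 465.9 -347.1   93.5] yaw 4.81 tilt [0.06 0.09] F [ 0.9  0.2 -1.1] T [-0.06  0.3   0.04] grip 0.168 q [ 0.08  0.61  0.67  1.91 -0.52  0.8  -0.45]
board n 8804 pitch -0.14 roll -0.09 near edge x 89.9 lat -36.7 38.5 z 36.7
edge yaw(tool) 0.06
n=7 row [-8.36, -17.27, -0.09, 0.01, -0.01, 0.40] mid [ 432. -289.   94.]
```

View pics/w20.png

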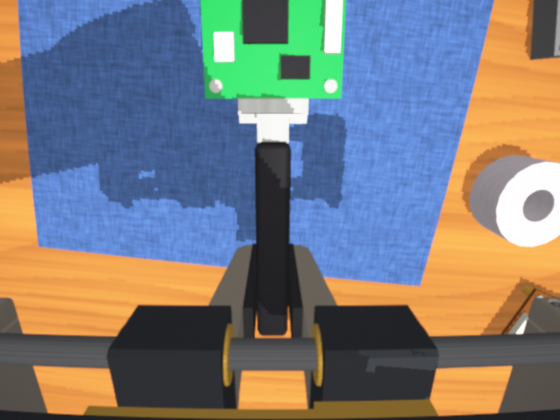

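>>> step_arm([
  [[-4,-4,0,0,0,0.2,1],[-7,-8,0,0,0,0.4,1],[-9,-12,0,0,0,0.5,1],[-10,-16,0,0,0,0.5,1],[-9,-20,0,0,0,0.5,1],[-8,-22,0,0,0,0.5,1],[-7,-22,0,0,0,0.5,1],[-5,-22,0,0,0,0.5,1],[-3,-22,0,0,0,0.3,1],[-1,-22,0,0,0,0,1]],
])

```text
t: 31.47
ee_pos: [0.3935, -0.179, 0.0916]
orientation: [[1.0, 0.015, -0.002], [0.015, -1.0, 0.0], [-0.002, -0.001, -1.0]]
ft_force: [-0.0, -0.5, -2.3]
grip_width: 0.17
```

```bash
python3 -c "
from h import *
show();plan(400,30,94,1,vmax=22,wmax=6)"
```

```text
t 31.47 pos [ 393.5 -179.    91.6] yaw 0.84 tilt [-0.11 -0.03] F [-0.  -0.5 -2.3] T [0.08 0.25 0.04] grip 0.170 q [-0.28  0.4   0.74  2.26 -0.47  0.63 -0.74]
n=10 row [0.98, -20.89, -0.23, -0.00, 0.01, -0.02] mid [397. -74.  93.]
```

>>> step_arm([
  [[0.6,-22,-0.2,0,0,0,1],[0.6,-22,-0.2,0,0,0,1],[0.6,-22,-0.2,0,0,0,1],[0.6,-22,-0.2,0,0,0,1],[0.6,-22,-0.2,0,0,0,1],[0.6,-22,-0.2,0,0,0,1],[0.6,-22,-0.2,0,0,0,1],[0.6,-22,-0.2,0,0,0,1],[0.6,-22,-0.2,0,0,0,1],[0.6,-22,-0.2,0,0,0,1]],
])

```text
t: 32.3
ee_pos: [0.3967, 0.0408, 0.0937]
orientation: [[1.0, 0.016, -0.001], [0.016, -1.0, -0.0], [-0.001, 0.0, -1.0]]
ft_force: [0.4, -0.6, -2.2]
grip_width: 0.173
```

>>> step_arm([
  [[0.3,-22,0,0,0,0,1],[0.3,-22,0,0,0,0,1],[0.3,-20,0,0,0,0,1],[0.3,-16,0,0,0,0,1],[0,-12,0,0,0,0,1],[0,-8,0,0,0,0,1],[0,-4,0,0,0,0,1],[0,0,0,0,0,0,1]],
])

```text
t: 32.97
ee_pos: [0.3968, 0.1441, 0.0937]
orientation: [[1.0, 0.017, -0.001], [0.017, -1.0, -0.0], [-0.001, 0.0, -1.0]]
ft_force: [0.1, 0.8, -2.2]
grip_width: 0.172
```

```bash
python3 -c "
from h import *
show();boardcheck('pics/w21.png');plan(404,198,94,1.1,vmax=22,wmax=6)"
```

```text
t 32.97 pos [396.8 144.1  93.7] yaw 0.96 tilt [-0.06  0.03] F [ 0.1  0.8 -2.2] T [-0.05  0.22 -0.02] grip 0.172 q [-1.05  0.38  0.74  2.28 -0.44  0.62 -1.54]
board n 8892 pitch -0.08 roll -0.15 near edge x 90.0 lat -36.5 38.6 z 36.6
edge yaw(tool) 0.07
n=3 row [2.69, -18.14, -0.11, 0.01, 0.02, -0.06] mid [400. 171.  94.]
```

View pics/w21.png

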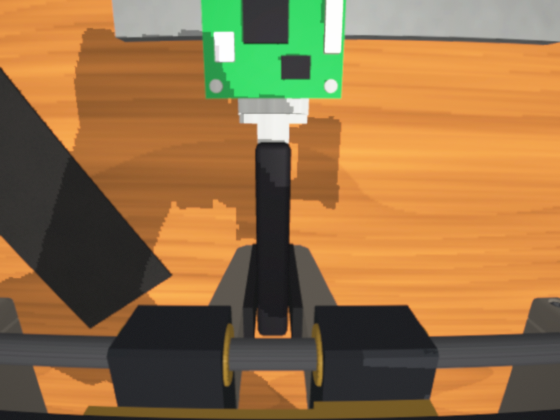

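>>> step_arm([
  [[1,-5,0,0,0,0,1],[1.5,-10,0,0,0,0,1],[2,-13,0.3,0,0,0,1],[2,-12,0.4,0,0,0,1],[1,-8,0.4,0,0,-0.1,1],[0,-4,0.4,0,0,0,1],[0,0,0,0,0,0,1],[0,0,0,0,0,0,1]],
])

```text
t: 33.68
ee_pos: [0.4036, 0.1958, 0.0921]
orientation: [[1.0, 0.018, -0.001], [0.018, -1.0, -0.001], [-0.001, 0.001, -1.0]]
ft_force: [-0.8, -0.1, -1.9]
grip_width: 0.172
```

```bash
python3 -c "
from h import *
show();plan(500,198,92,1.1,vmax=220,wmax=6)
p=manip.camera_params('wrist');im,d=manip.read_camera('wrist'); cv2.imwrite('pics/w22.png',im[:,:,::-1])"
```

```text
t 33.68 pos [403.6 195.8  92.1] yaw 1.04 tilt [-0.07  0.05] F [-0.8 -0.1 -1.9] T [-0.04  0.27  0.  ] grip 0.172 q [-1.12  0.42  0.72  2.22 -0.46  0.65 -1.63]
n=1 row [96.47, -0.42, -0.01, 0.05, 0.07, -0.06] mid [452. 197.  92.]
```

View pics/w22.png

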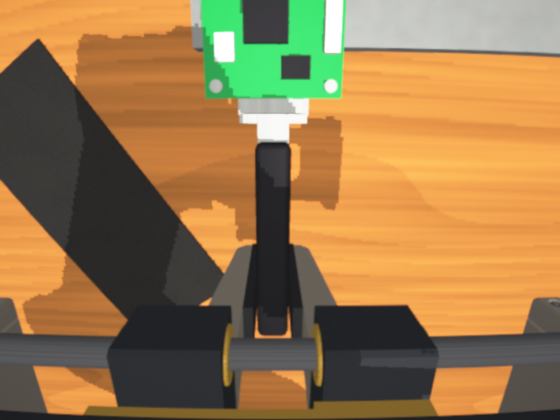

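>>> step_arm([
  [[4,0,0,0,0,0,1],[8,0,0,0,0,0,1],[12,-0.4,0,0,0,0,1],[14,0,0,0,0,0,1],[14,0,0,0,0,0,1],[14,0,0,0,0,0,1],[12,0,0,0,0,0,1],[10,0,0,0,0,0,1],[6,0,0,0,0,0,1],[3,0,0,0,0,0,1]],
])

```text
t: 34.57
ee_pos: [0.5019, 0.1975, 0.0922]
orientation: [[1.0, 0.017, -0.0], [0.017, -1.0, -0.001], [-0.0, 0.001, -1.0]]
ft_force: [0.4, -0.2, -1.7]
grip_width: 0.171
```

>>> step_arm([
  [[0,0,0,0,0,0,1],[0,0,0,0,0,0,1]],
])

```text
t: 34.73
ee_pos: [0.5003, 0.1978, 0.092]
orientation: [[1.0, 0.017, -0.002], [0.017, -1.0, -0.001], [-0.002, 0.0, -1.0]]
ft_force: [-0.2, -0.2, -2.4]
grip_width: 0.169
```

```bash
python3 -c "
from h import *
show()
p=manip.camera_params('wrist');im,d=manip.read_camera('wrist'); cv2.imwrite('pics/w23.png',im[:,:,::-1])"
```

```text
t 34.73 pos [500.3 197.8  92. ] yaw 1.00 tilt [-0.09  0.03] F [-0.2 -0.2 -2.4] T [-0.06  0.29 -0.04] grip 0.169 q [-0.97  0.55  0.68  2.01 -0.5   0.75 -1.53]
```

View pics/w23.png

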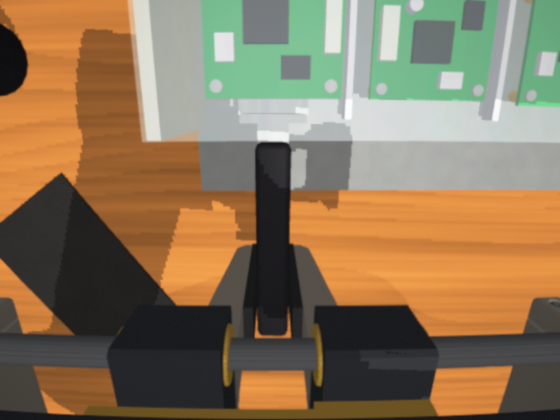

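Centred in the third stall. Lower and withdraw.

>>> step_arm([
  [[0,0,4,0,0,0,1],[0,0,6,0,0,0,1],[0,0,6,0,0,0,1],[0,0,4,0,0,0,1],[0,0,2,0,0,0,1],[0,0,2,0,0,0,1],[0,0,2,0,0,0,1],[0,0,2,0,0,0,1],[0,0,3,0,0,0,1],[0,0,0,0,0,0,1]],
])

```text
t: 35.62
ee_pos: [0.5006, 0.1979, 0.0608]
orientation: [[1.0, 0.018, -0.001], [0.018, -1.0, -0.001], [-0.001, 0.001, -1.0]]
ft_force: [0.7, 0.3, -1.7]
grip_width: 0.169
```

>>> step_arm([
  [[-5,0,0,0,0,0,1],[-10,0,0,0,0,0,1],[-14,0,0,0,0,0,1],[-14,0,0,0,0,0,1],[-14,0,0,0,0,0,1],[-14,0,0,0,0,0,1],[-14,0,0,0,0,0,1],[-12,0,0,0,0,0,1],[-8,0,0,0,0,0,1],[-2,0,-5,0,0,0,1]],
])

```text
t: 36.45
ee_pos: [0.3914, 0.1959, 0.0659]
orientation: [[1.0, 0.018, -0.003], [0.018, -1.0, -0.001], [-0.003, 0.001, -1.0]]
ft_force: [-0.9, -0.4, -1.4]
grip_width: 0.172
```

```bash
python3 -c "
from h import *
show()
im,d=manip.read_camera('top'); cv2.imwrite('pics/t24.png',cv2.resize(im[130:290,140:290,::-1],None,fx=3.7,fy=3.7,interpolation=cv2.INTER_CUBIC))
p=manip.camera_params('top')
hsv=cv2.cvtColor(im,cv2.COLOR_RGB2HSV)
m=((hsv[...,0]>45)&(hsv[...,0]<85)&(hsv[...,1]>60)).astype(np.uint8)
m=cv2.morphologyEx(m,cv2.MORPH_CLOSE,np.ones((5,5)))
n,l,s,c=cv2.connectedComponentsWithStats(m)
for i in range(1,n):
  if s[i,4]>100:
    cs,_=cv2.findContours((l==i).astype(np.uint8),cv2.RETR_EXTERNAL,cv2.CHAIN_APPROX_NONE)
    X=w_plane(p,cs[0].reshape(-1,2),.030)[:,:2]*1000; print(c[i],s[i,4],cv2.minAreaRect(X.astype(np.float32)),X.min(0),X.max(0))
"
```

```text
t 36.45 pos [391.4 195.9  65.9] yaw 1.05 tilt [-0.19  0.05] F [-0.9 -0.4 -1.4] T [0.05 0.16 0.02] grip 0.172 q [-1.1   0.46  0.67  2.25 -0.52  0.58 -1.58]
[262.74493927 188.82591093] 247 ((628.6232299804688, -0.99261474609375), (68.40222930908203, 73.71661376953125), 3.465897798538208) [592.46190039 -36.32333976] [664.9900329   35.36973869]
[211.66824645 189.09004739] 211 ((626.281494140625, 197.40289306640625), (64.89030456542969, 72.05609130859375), 2.3031885623931885) [592.41470154 162.45304059] [657.25254148 234.7057347 ]
[239.42201835 188.86697248] 218 ((628.2516479492188, 98.27764129638672), (64.92324829101562, 71.49980163574219), 1.1719902753829956) [596.43235076  62.20139065] [661.03172381 134.54078722]
[177.70582428 261.0745311 ] 2026 ((343.2132568359375, 317.23809814453125), (148.10577392578125, 311.9674377441406), 70.35969543457031) [177.88417755 235.04105883] [481.15685932 434.11862755]
[207.38703378 355.20152314] 5121 ((-11.591644287109375, 214.52389526367188), (615.40380859375, 343.9476013183594), 76.3020248413086) [-164.30436903 -104.0938652 ] [220.6885614  516.43788775]
[112.44512195 343.51219512] 164 ((18.374711990356445, 572.2064819335938), (51.807804107666016, 91.76177978515625), 39.28243637084961) [-28.86690425 530.97589404] [ 52.01927464 614.68264953]
```

View pics/t24.png

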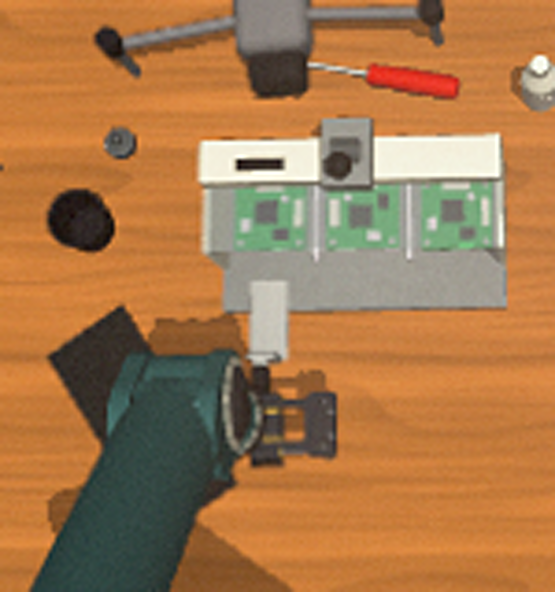

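```bash
python3 -c "
from h import *
plan(375.2,313.4,130,35.7,vmax=30,wmax=5)"
```

```text
n=7 row [2.19, -17.04, -9.00, -0.00, 0.01, -4.95] mid [393. 256.  99.]
```

>>> step_arm([
  [[0,-10,-15,0,0,-3,1],[2,-17,-15,0,0,-5,1],[2.2,-17,-10,0,0,-5,1],[2.2,-17,-8,0,0,-5,1],[2.2,-17,-8,0,0,-5,1],[2.2,-17,-4,0,0,-5,1],[2.2,-17,-3,0,0,-5,1],[0,-7,0,0,0,-1.7,1],[0,0,0,0,0,0,1],[0,0,0,0,0,0,1]],
])

```text
t: 37.33
ee_pos: [0.3737, 0.3117, 0.1291]
orientation: [[0.813, 0.582, -0.001], [0.582, -0.813, -0.001], [-0.001, 0.0, -1.0]]
ft_force: [-0.3, -0.1, -1.4]
grip_width: 0.17
```

```bash
python3 -c "
from h import *
show();plan(375.2,313.4,60,35.7,vmax=13,wmax=5);bladecheck('pics/w25.png')
p=manip.camera_params('wrist')
d=None
for q in manip.outline_of('wrist','rest')[:1]:
    print(q['score'],q['mask'].sum()); cs,_=cv2.findContours(q['mask'].astype(np.uint8),cv2.RETR_EXTERNAL,cv2.CHAIN_APPROX_NONE)
    X=w_plane(p,max(cs,key=len).reshape(-1,2),.003)[:,:2]*1000; print(cv2.minAreaRect(X.astype(np.float32)))"
```

```text
t 37.33 pos [373.7 311.7 129.1] yaw 35.59 tilt [-0.06  0.02] F [-0.3 -0.1 -1.4] T [-0.1   0.18 -0.02] grip 0.170 q [-1.26  0.38  0.59  2.11 -0.31  0.74 -1.42]
n=6 row [0.38, -0.09, 11.52, 0.00, 0.01, -0.02] mid [374. 313.  95.]
blade n 5658 pitch deg(+=nose down) 0.07 roll -0.14 z@125 below tcp 39.5
x max 139.2 lateral -18.9..20.3
0.91 16076
((394.6796569824219, 364.4235534667969), (229.06582641601562, 36.98591613769531), 34.913883209228516)
```

View pics/w25.png

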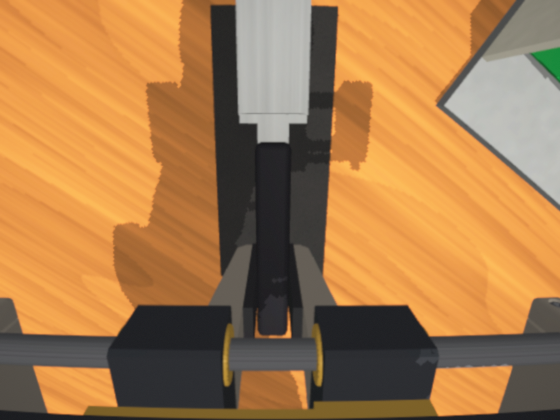

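>>> step_arm([
  [[0.4,0,12,0,0,0,1],[0.4,0,15,0,0,0,1],[0.4,0,15,0,0,0,1],[0.4,0,15,0,0,0,1],[0.4,0,12,0,0,0,1],[0,0,8,0,0,0,1],[0,0,3,0,0,0,1],[0,0,1,0,0,0,1],[0,0,0,0,0,0,1],[0,0,0,0,0,0,1]],
])

```text
t: 38.27
ee_pos: [0.3753, 0.3137, 0.0487]
orientation: [[0.812, 0.583, -0.0], [0.583, -0.812, 0.0], [0.0, -0.0, -1.0]]
ft_force: [0.5, 0.2, -0.3]
grip_width: 0.172
```

```bash
python3 -c "
from h import *
show()"
```

```text
t 38.27 pos [375.3 313.7  48.7] yaw 35.69 tilt [ 0.01 -0.02] F [ 0.5  0.2 -0.3] T [-0.06  0.15 -0.05] grip 0.172 q [-1.16  0.52  0.49  2.14 -0.44  0.58 -1.3 ]
```

>>> step_arm([
  [[0,0,2,0,0,0,1],[0,0,2,0,0,0,1],[0,0,0.7,0,0,0,1],[0,0,0,0,0,0,1],[0,0,0,0,0,0,1]],
])

```text
t: 38.68
ee_pos: [0.3751, 0.3138, 0.044]
orientation: [[0.812, 0.584, -0.001], [0.584, -0.812, 0.0], [-0.0, -0.001, -1.0]]
ft_force: [-0.6, -0.8, 4.1]
grip_width: 0.169
```

```bash
python3 -c "
from h import *
show()"
```

```text
t 38.68 pos [375.1 313.8  44. ] yaw 35.71 tilt [-0.01 -0.04] F [-0.6 -0.8  4.1] T [-0.15  0.41 -0.  ] grip 0.169 q [-1.15  0.53  0.48  2.14 -0.45  0.57 -1.29]
```

>>> step_arm([
  [[0,0,0,0,0,0,0.5],[0,0,0,0,0,0,0.2],[0,0,0,0,0,0,-0.1],[0,0,0,0,0,0,-0.2],[0,0,0,0,0,0,-0.2],[0,0,0,0,0,0,-0.2],[0,0,0,0,0,0,-0.2],[0,0,0,0,0,0,-0.2],[0,0,0,0,0,0,-0.2],[0,0,0,0,0,0,-0.2]],
])

```text
t: 39.52
ee_pos: [0.375, 0.3134, 0.0435]
orientation: [[0.812, 0.584, -0.001], [0.584, -0.812, -0.0], [-0.001, -0.0, -1.0]]
ft_force: [-0.5, -0.2, -0.2]
grip_width: 0.6
```

```bash
python3 -c "
from h import *
show()"
```

```text
t 39.52 pos [375.  313.4  43.5] yaw 35.70 tilt [-0.05 -0.01] F [-0.5 -0.2 -0.2] T [0.   0.07 0.02] grip 0.600 q [-1.15  0.53  0.48  2.14 -0.45  0.57 -1.29]
```

>>> step_arm([
  [[0,0,-5,0,0,0,-0.2],[0,0,-15,0,0,0,-0.2],[0,0,-30,0,0,0,-0.2],[0,0,-35,0,0,0,-0.2],[0,0,-35,0,0,0,-0.2],[0,0,-35,0,0,0,-0.2],[0,0,-25,0,0,0,0],[0,0,-10,0,0,0,0.5],[0,0,0,0,0,0,1],[0,0,0,0,0,0,1]],
])

```text
t: 40.35
ee_pos: [0.3746, 0.3135, 0.2331]
orientation: [[0.812, 0.584, -0.001], [0.584, -0.812, -0.0], [-0.001, -0.001, -1.0]]
ft_force: [-0.3, -0.5, -0.0]
grip_width: 0.33
```

```bash
python3 -c "
from h import *
show()
p=manip.camera_params('wrist');im,d=manip.read_camera('wrist'); cv2.imwrite('pics/w26.png',im[:,:,::-1])
for n in ['spatula','rest']:
  for q in manip.outline_of('wrist',n)[:1]:
    m=q['mask']; v,u=np.nonzero(m&(d>0)); X=w_depth(p,np.c_[u,v],d[v,u])*1000
    print(n,q['score'],cv2.minAreaRect(X[:,:2].astype(np.float32)))
uv,W=cloud(p,d);W*=1000
L=(W-np.array([375.1+22.4*.812,313.6+22.4*.584,0]));u=np.array([.812,.584]);a=L[:,:2]@u;b=L[:,:2]@np.array([-.584,.812])
s=(a>68)&(a<125)&(abs(b)<15);k=np.linalg.lstsq(np.c_[a[s],b[s],np.ones(s.sum())],W[s,2],rcond=None)[0];print('blade tilt deg',np.degrees(k[:2]),'z',np.median(W[s,2]))
s=(a>-40)&(a<40)&(abs(b)<6)&(W[:,2]>40);k=np.linalg.lstsq(np.c_[a[s],b[s],np.ones(s.sum())],W[s,2],rcond=None)[0];print('handle',np.degrees(k[:2]),np.median(W[s,2]))
"
```

```text
t 40.35 pos [374.6 313.5 233.1] yaw 35.73 tilt [-0.07 -0.04] F [-0.3 -0.5 -0. ] T [-0.02  0.12 -0.03] grip 0.330 q [-1.35  0.21  0.68  2.02 -0.16  0.96 -1.54]
spatula 0.67 ((422.5252990722656, 348.3450927734375), (217.5406036376953, 41.71567153930664), 35.09375)
rest 0.94 ((409.8182373046875, 336.4894714355469), (239.11643981933594, 102.62434387207031), 35.07184600830078)
blade tilt deg [-0.03743063  0.05976738] z 4.279235619275224
handle [-27.79442181  31.69973474] 319.23470994187295
```

View pics/w26.png

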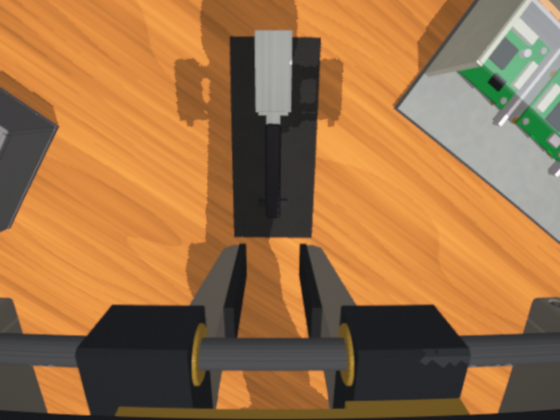

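```bash
python3 -c "
from h import *
plan(575,99,240,1,vmax=30,wmax=5)"
```

```text
n=10 row [11.69, 27.39, -0.82, 0.01, 0.02, 3.47] mid [491. 221. 236.]
```

>>> step_arm([
  [[11.7,27.4,-0.8,0,0,3.47,1],[11.7,27.4,-0.8,0,0,3.47,1],[11.7,27.4,-0.8,0,0,3.47,1],[11.7,27.4,-0.8,0,0,3.47,1],[11.7,27.4,-0.8,0,0,3.47,1],[11.7,27.4,-0.8,0,0,3.47,1],[11.7,27.4,-0.8,0,0,3.47,1],[11.7,27.4,-0.8,0,0,3.47,1],[11.7,27.4,-0.8,0,0,3.47,1],[11.7,27.4,-0.8,0,0,3.47,1]],
])

```text
t: 41.33
ee_pos: [0.5762, 0.0982, 0.2396]
orientation: [[1.0, 0.015, -0.003], [0.015, -1.0, -0.002], [-0.003, 0.002, -1.0]]
ft_force: [0.7, -0.7, -0.0]
grip_width: 0.004
```

>>> step_arm([
  [[0,0,0,0,0,0,1],[0,0,0,0,0,0,1],[0,0,0,0,0,0,1]],
])

```text
t: 41.58
ee_pos: [0.5753, 0.1, 0.24]
orientation: [[1.0, 0.018, -0.003], [0.018, -1.0, -0.001], [-0.003, 0.001, -1.0]]
ft_force: [-0.2, 0.2, 0.4]
grip_width: 0.009
```

```bash
python3 -c "
from h import *
show();plan(580,100,214,1,vmax=30,wmax=5)
im,d=manip.read_camera('scene'); cv2.imwrite('pics/s27.png',cv2.resize(im[60:310,240:460,::-1],None,fx=2.4,fy=2.4,interpolation=cv2.INTER_CUBIC))
p=manip.camera_params('wrist');im,d=manip.read_camera('wrist'); cv2.imwrite('pics/w27.png',im[:,:,::-1])
print(manip.mark_of('wrist','lamp_tip')[:3])
uv,W=cloud(p,d);W*=1000
s=(W[:,2]>195)&(abs(W[:,1]-100)<40)&(W[:,0]>610)&(W[:,0]<720);print(s.sum(),W[s].mean(0) if s.any() else '', uv[s].mean(0) if s.any() else '')"
```

```text
t 41.58 pos [575.3 100.  240. ] yaw 1.03 tilt [-0.19  0.07] F [-0.2  0.2  0.4] T [0.02 0.18 0.02] grip 0.009 q [-0.88  0.44  0.86  1.8  -0.37  1.08 -1.44]
n=1 row [4.78, 0.05, 26.00, 0.07, 0.19, 0.03] mid [578. 100. 227.]
[{'xy': [273.0, 151.3], 'score': 0.64}, {'xy': [100.6, 289.1], 'score': 0.49}]
1665 [636.77696503 100.21457692 217.17049877] [274.21861862 150.99279279]
```

View pics/w27.png

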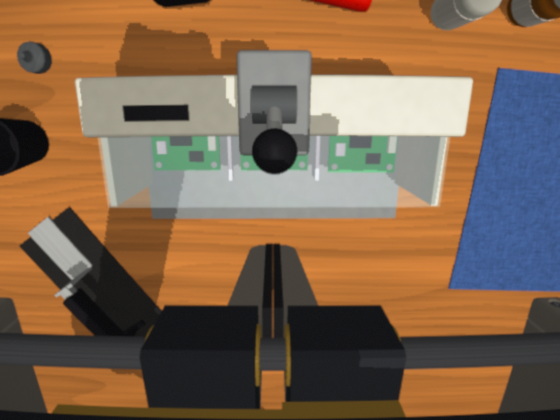

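View pics/s27.png

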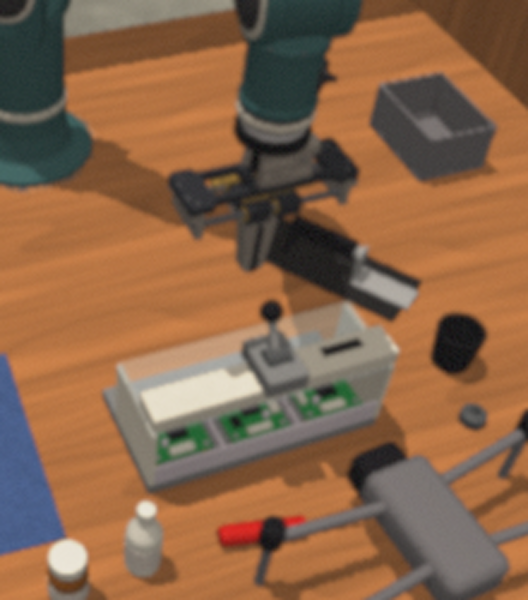

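>>> step_arm([
  [[1,0,8,0,0.1,0,1],[1,0,10,0,0,0,1],[1,0,8,0,0,0,1],[5,0,0,0,0,0,1],[8,0,0,0,0,0,1],[8,0,0,0,0,0,1],[8,0,0,0,0,0,1],[0,0,0,0,0,0,1]],
])

```text
t: 42.4
ee_pos: [0.6101, 0.1, 0.2158]
orientation: [[1.0, 0.017, 0.003], [0.017, -1.0, -0.001], [0.003, 0.001, -1.0]]
ft_force: [-1.0, -0.7, 0.5]
grip_width: 0.007
```

>>> step_arm([
  [[6,0,0,0,0,0,1],[6,0,0,0,0,0,1],[6,0,0,0,0,0,1],[6,0,0,0,0,0,1],[0,0,0,0,0,0,1]],
])

```text
t: 42.82
ee_pos: [0.6334, 0.1006, 0.2156]
orientation: [[1.0, 0.018, 0.003], [0.018, -1.0, -0.001], [0.003, 0.001, -1.0]]
ft_force: [0.1, -0.1, -0.3]
grip_width: 0.006
```

```bash
cat >> h.py <<'E'
def lever(name):
    p=manip.camera_params('wrist');im,d=manip.read_camera('wrist'); cv2.imwrite(name,im[:,:,::-1])
    uv,W=cloud(p,d);W*=1000
    hsv=im.max(2)[uv[:,1],uv[:,0]]
    s=(W[:,2]>200)&(W[:,2]<235)&(abs(W[:,1]-100)<20)&(W[:,0]>620)&(W[:,0]<720)
    print('lever pts',s.sum(),W[s].mean(0).round(1) if s.any() else '',uv[s].mean(0).round() if s.any() else '')
E
python3 -c "
from h import *
show();lever('pics/w28.png')"
```

```text
t 42.82 pos [633.4 100.6 215.6] yaw 1.01 tilt [0.15 0.05] F [ 0.1 -0.1 -0.3] T [-0.01  0.14  0.08] grip 0.006 q [-0.78  0.57  0.81  1.68 -0.45  1.09 -1.39]
lever pts 3202 [653.4 100.3 223.3] [272. 245.]
```

View pics/w28.png

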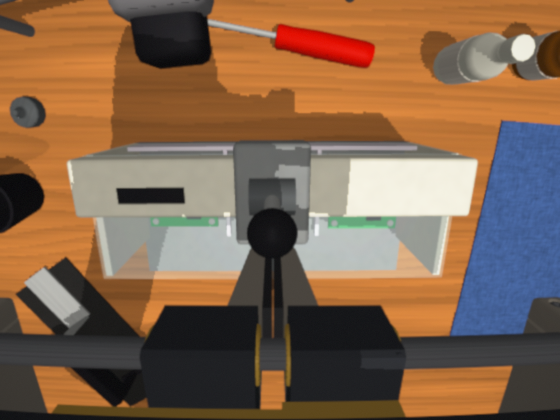

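>>> step_arm([
  [[6,0,0,0,0,0,1],[6,0,0,0,0,0,1],[6,0,0,0,0,0,1],[6,0,0,0,0,0,1],[0,0,0,0,0,0,1]],
])

```text
t: 43.28
ee_pos: [0.6573, 0.1011, 0.2154]
orientation: [[1.0, 0.018, 0.002], [0.018, -1.0, -0.001], [0.002, 0.001, -1.0]]
ft_force: [-0.1, 0.9, 0.3]
grip_width: 0.004
```

```bash
python3 -c "
from h import *
show();lever('pics/w29.png')"
```

```text
t 43.28 pos [657.3 101.1 215.4] yaw 1.01 tilt [0.12 0.05] F [-0.1  0.9  0.3] T [-0.01  0.15 -0.02] grip 0.004 q [-0.74  0.61  0.8   1.62 -0.47  1.11 -1.38]
lever pts 3257 [676.8 100.8 221.1] [272. 244.]
```

View pics/w29.png

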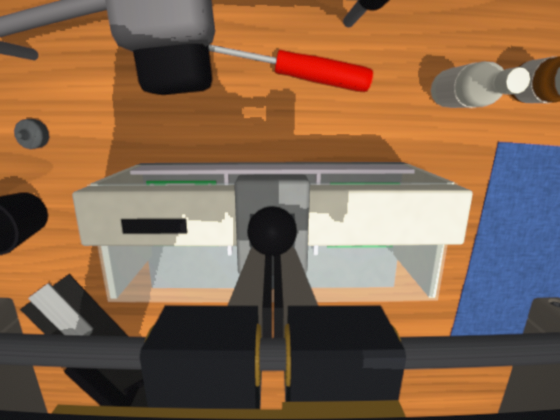

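>>> step_arm([
  [[4,0,0,0,0,0,1],[4,0,0,0,0,0,1],[2,0,0,0,0,0,1],[0,0,0,0,0,0,1]],
])

```text
t: 43.67
ee_pos: [0.6656, 0.1012, 0.2151]
orientation: [[1.0, 0.018, -0.001], [0.018, -1.0, -0.0], [-0.001, 0.0, -1.0]]
ft_force: [-2.5, 0.2, -0.8]
grip_width: 0.009
```

>>> step_arm([
  [[2,0,0,0,0,0,1],[1,0,0,0,0,0,1],[0,0,0,0,0,0,1]],
])

```text
t: 43.92
ee_pos: [0.666, 0.1012, 0.215]
orientation: [[1.0, 0.017, -0.007], [0.017, -1.0, 0.0], [-0.007, -0.0, -1.0]]
ft_force: [-10.4, 0.2, 3.5]
grip_width: 0.007
```

>>> step_arm([
  [[2,0,0,0,0,0,1],[0,0,0,0,0,0,1]],
])

```text
t: 44.08
ee_pos: [0.6663, 0.1012, 0.215]
orientation: [[1.0, 0.017, -0.011], [0.017, -1.0, 0.001], [-0.011, -0.001, -1.0]]
ft_force: [-16.6, 0.5, 8.2]
grip_width: 0.006
```

```bash
python3 -c "
from h import *
show();lever('pics/w30.png')"
```

```text
t 44.08 pos [666.3 101.2 215. ] yaw 1.00 tilt [-0.64 -0.05] F [-16.6   0.5   8.2] T [-0.01  3.86  0.05] grip 0.006 q [-0.72  0.63  0.79  1.58 -0.48  1.14 -1.38]
lever pts 3252 [684.9 100.9 218.9] [272. 245.]
```

View pics/w30.png

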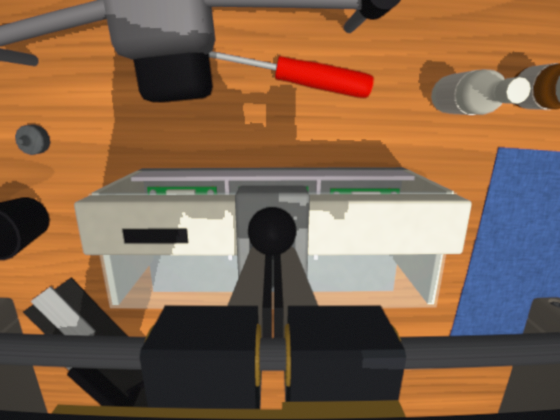

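>>> step_arm([
  [[-8,0,0,0,0,0,1],[-15,0,0,0,0,0,1],[-25,0,0,0,0,0,1],[-30,0,0,0,0,0,1],[-30,0,0,0,0,0,1],[-20,0,-10,0,0,0,1],[0,0,-20,0,0,0,1],[0,0,-10,0,0,0,1],[0,0,0,0,0,0,1],[0,0,0,0,0,0,1]],
])

```text
t: 44.97
ee_pos: [0.5441, 0.0994, 0.2561]
orientation: [[1.0, 0.018, 0.004], [0.018, -1.0, 0.001], [0.004, -0.0, -1.0]]
ft_force: [-0.2, -0.3, -0.9]
grip_width: 0.006
```

```bash
python3 -c "
from h import *
show();lever('pics/w31.png')
im,d=manip.read_camera('scene'); cv2.imwrite('pics/s31.png',im[:,:,::-1])
p=manip.camera_params('scene')
uv,X=cloud(p,d); X=X*1000;z=X[:,2]
s=(X[:,0]>600)&(X[:,0]<740)&(abs(X[:,1]-100)<30)&(z>205)&(z<235);print(X[s].mean(0).round(1),s.sum())
im,d=manip.read_camera('top'); cv2.imwrite('pics/t31.png',cv2.resize(im[90:290,140:440,::-1],None,fx=2.6,fy=2.6,interpolation=cv2.INTER_CUBIC))
"
```

```text
t 44.97 pos [544.1  99.4 256.1] yaw 1.02 tilt [ 0.22 -0.03] F [-0.2 -0.3 -0.9] T [ 0.03  0.19 -0.01] grip 0.006 q [-0.95  0.36  0.9   1.86 -0.32  1.07 -1.49]
lever pts 829 [679.8 101.3 214.7] [272.   9.]
[693.1 101.  216.3] 83
```

View pics/s31.png

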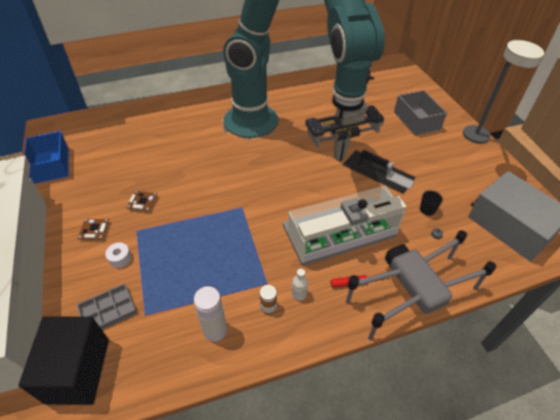

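View pics/t31.png

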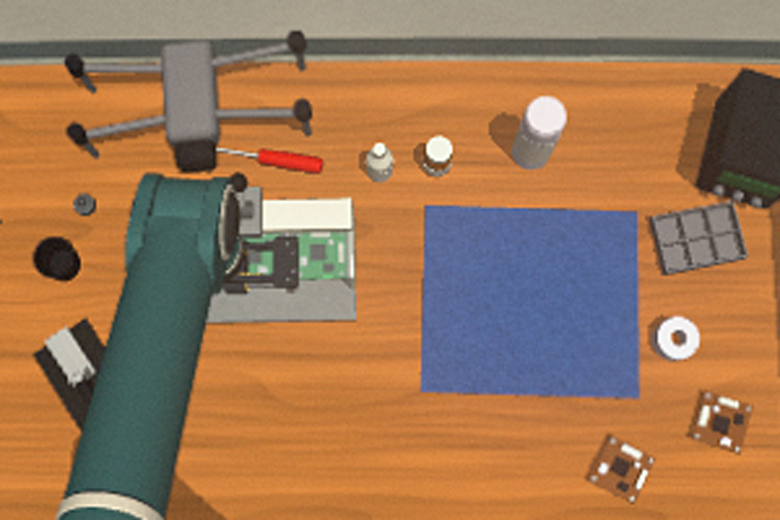

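View pics/w31.png

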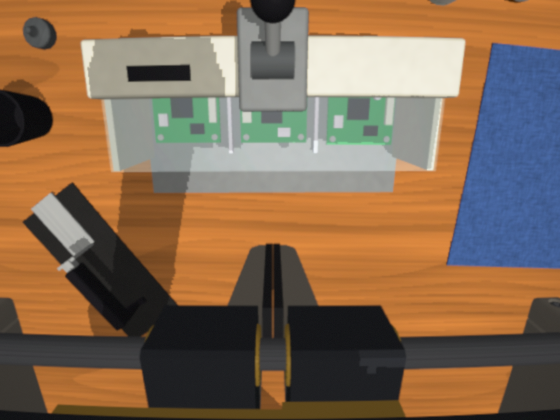

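```bash
python3 -c "
from h import *
manip.close_job()"
```

```text
the job is handed in; nothing more can be done
```

The job is handed in. All three green boards are in the curing box, the spatula is back on its rest, and the lamp lever is fully on, about 45 s into the 210 s limit.

- **Boards:** Each board was lifted on the spatula and set down in its own stall, and the fingers never touched one. One board was knocked about 25 mm aside during the run; I measured it again before picking it up. The last top view, read while the hood and lamp bar partly covered the boards, puts them within 1 to 3 mm of their stall centres. Their front edges are about 17 mm inside the hood.
- **Spatula:** It lies along the rest, both at about 35°. The blade measures level to within 0.1°. A similar level check on the handle gave unusable depth readings, so only the blade confirms it.
- **Lever:** Pushed last, until it stopped at about 17 N. It stayed there after I backed off: its end had moved about 54 mm, against roughly 53 mm expected for full travel.
- **Everything else:** The final pictures show the two brown look-alike boards and the bystanders where they were. I judged that by eye rather than measuring it.

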